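# Close the test fixture over a board unit

## Robot

A 6-joint arm with a two-finger parallel gripper is mounted at the origin on the work surface. World frame = base frame: x ahead of the robot, y to its left, z up, the work surface at z = 0. Lengths are in mm, angles in rad, forces in N, time in s.
With the tool pointing down it reaches from about 350 to 975 mm from the base axis. Payload 7.1 kg.
Tool frame: the origin (TCP) lies between the finger pads; the fingertips stand 19 mm ahead of it and the grasp point (between the pads) is the TCP (ctrl.tcp_to_tips is the distance from the TCP to the fingertips, in mm); z points along the fingers, y is the line along which they close (so a half turn about z gives the same grasp; the last joint's range is limited). The gripper opens to 88 mm and grips with 3 to 60 N. Pads are 20 mm wide; open, the fingers measure 115 mm over their backs; the gripper's body (75 mm by 178 mm) begins 61 mm behind the grasp point.
Start: joints at [-1.145, 0.423, 1.63, -0, 1.089, -0.019], TCP at [268.938, -564.161, 241.675] pointing down, gripper open.
Joint ranges: [-3, 3], [-0.9, 2.11], [0.09, 2.58], [-1.31, 4.45], [0.11, 2.69], [-2.54, 2.54]. Speed limits (rad/s): [2.39, 2.39, 3.01, 3.14, 3.14, 3.14].

## Interface

Orientations are given as a rotation vector (axis times angle).
In Python, from workcell import status, optics, ctrl gives the robot as it stands. The module is installed in compiled form; this text tells all that it offers.
- The arm moves only by the shell command python3 -m inch 'ROWS'. ROWS is JSON, a list that holds one entry, the list of rows, each a list of 7 numbers: the shift along the tool's x, y, z in mm, then the turn, a rotation vector about the tool's x, y, z in rad, then the opening in per cent of the stroke, from 0 (shut) to 100 (fully open). A call has 1 to 20 rows; each row is the pose to reach, as a shift and turn from the pose commanded when the call began, along the tool's axes at that moment; what a row does not reach only later rows make up. A row lasts 1/10 s, in which the tool goes at most 50 mm and 8.59 degrees, less where a joint would pass 70% of its speed; a pose out of reach is approached as far as the arm can. A call with a gripper value outside its range is refused whole. The fingers move at their own pace and stop on an object; the grip force is fixed at half the most. Time passes only in rows, so rows that repeat a pose let the fingers close. It gives the time, the measured TCP pose, the force, the opening and the grip force at its end, in the units of the state.
- status.get_obs(): the state, without advancing time (a new reading comes with each control period).
- optics.get_image(name): name is "scene" or "top" or "wrist"; returns a dict with "frame" (480x640x3 uint8, red, green, blue), "fx", "fy", "cx", "cy" (pixels), "rvec" (rotation vector, rad) and "tvec" (3), from world to camera coordinates, as OpenCV has them; the wrist camera has in their place "hand_eye" (4x4, takes a point from camera to tool coordinates, whose origin is the TCP and whose axes are the flange's). Camera axes: x right, y down, z forward; pixel columns grow to the right and rows downward; lengths in mm; the calibration is good to about 2 mm. A picture is of the moment at which its call begins: read the wrist's pose just before it. There is no depth.
- ctrl.close_job(): hands the job in; it is judged then, once.
The state is a dict: "t": time; "qpos": joint angles; "qvel": joint speeds; "joint_torque": joint torques, N m; "ee_pos": TCP position; "orientation": TCP orientation; "ft_force": force on the tool from outside, world axes, zero at the start; "moment": the same for the moment, N m; "width": finger opening in mm; "grasp_force": force on a finger pad.
Only numpy, scipy, OpenCV 4.12 (cv2) and the standard library are available. Lean on these libraries where they do the work, as an engineer would, in place of code of your own. Each camera call takes 0.05 s, during which the arm holds its last target. There are 200 camera calls.

## Task

Take the unit with the single tall rectangular metal can out of the sloping rack and lay it flat in the nest inside the open test fixture, can upwards; let go of it while the lid is still up. Then lower the fixture's stiff-hinged lid over it gently, never letting it slam or leaning hard on it, until it is fully shut, and let go. Leave the other two units in the rack, and the marker, tweezers, tape roll and jar, where they are.

Things in the scene. Friction and masses are not known exactly. Their poses are not given: they have to be found in the camera images.
- unit: The unit to load: black carrier plate 70 x 50 x 8 mm (x, y, z) with a green board on it, and one tall rectangular metal can 44 x 30 x 30 mm in its middle (total height 38 mm), about 0.1 kg. Origin: centre of the carrier's underside; z up through the can, x along the 70 mm side. It starts in a lane of the rack, tilted 30 degrees with it. Half a turn about z makes no difference.
- coil_unit: Another unit in the rack, not to be touched: the same carrier with two round metal cans (22 mm diameter, 18 mm tall, total height 26 mm). Origin and axes as for the unit.
- finned_unit: Another unit in the rack, not to be touched: the same carrier with a low finned metal heat sink 44 x 34 mm (total height 20 mm). Origin and axes as for the unit.
- rack: Fixed metal rack 130 x 270 mm (x, y). Its top plate slopes 30 degrees, falling to -x (towards the robot), its middle 55 mm above the table, with a lip 12 mm high along the low edge. Three lanes side by side along y, centres 84 mm apart, parted by ribs 5 mm high. Origin: centre of its underside.
- fixture: Fixed open-topped test fixture, a grey box 190 x 200 mm (x, y) with a rim 72 mm above the table and walls 8 mm thick. Hinge on its +x edge, far from the robot. Origin: centre of its underside, z up.
- nest (a point): Centre of the nest's flat floor inside the fixture, 30 mm above the table, axes as the fixture. The nest is a rectangle 75 x 55 mm (x, y) within guide strips 5 mm high and 5 mm wide; the unit's carrier lies in it with 2.5 mm to spare all round.
- lid (a joint): Opening angle of the fixture's lid in rad: 0 fully shut on the rim, about 1.6 upright; grows as it opens. Stiff hinge: it stays where it is left. Lid: metal frame 190 x 200 x 10 mm, 0.3 kg, clear window; at its free edge a black tab 92 mm wide (y), 10 mm thick, sticks out 32 mm beyond the frame, to 222 mm from the hinge.
- lid_hinge (a point): Point on the hinge axis, midway along it, at the level of the lid's underside (72.5 mm above the table). The hinge axis is the fixture's y. The point turns with the lid: x points from the tab to the hinge along the lid, z is the outward normal (up when shut).
- lid_tab (a point): Centre of the black tab at the lid's free edge, 206 mm from the hinge along the lid and 5 mm above the lid's underside; axes as lid_hinge.
- marker: Bystander: grey marker pen about 115 x 13 x 13 mm lying on the table. Origin under its middle.
- tweezers: Bystander: flat steel tweezers 110 mm long lying on the table. Origin under its middle.
- tape_roll: Bystander: cardboard tape roll, 72 mm across, 18 mm high, lying flat. Origin under its centre.
- jar: Bystander: small glass jar with a white cap, 52 mm across, 62 mm high. Origin under its centre.
There are look-alikes about, which are no part of the job. What is shaped like the unit but blue is not meant.

How it is judged (in metres and radians):
On the way, in this order (a step that is already met when the one before it is completed fails the run):
1. the unit lies flat in the nest, let go of, with the lid still up (horizontal distance between unit and nest below 0.005 m and z of unit in the frame of nest between -0.003 and 0.003 m and angle between the x axis of unit and the x axis of fixture, either way round below 0.12 rad and angle between the z axis of unit and the z axis of fixture, either way round below 0.06 rad and contact force between the fingers and unit below 0.1 N and value of joint lid above 0.9 rad), for 0.2 s.
2. the lid is fully shut (value of joint lid below 0.015 rad), for 0.2 s.
At the end, for the whole second after the job is handed in: The unit lies at rest, flat in the nest (within 5 mm of its centre, 3 mm of its floor, 0.12 rad of its direction either way round and 0.06 rad of level) and the lid is shut over it to within 0.015 rad (horizontal distance between unit and nest below 0.005 m and z of unit in the frame of nest between -0.003 and 0.003 m and angle between the x axis of unit and the x axis of fixture, either way round below 0.12 rad and angle between the z axis of unit and the z axis of fixture, either way round below 0.06 rad and value of joint lid below 0.015 rad and linear speed of unit below 0.02 m/s); the robot touches nothing.
It fails at once if the lid is slammed: it turns towards shut faster than 2 rad/s (velocity of joint lid below -2 rad/s).
It fails at once if more than 60 N of finger force on the nearly shut lid (below 0.15 rad) (value of joint lid below 0.15 rad and contact force between the fingers and fixture above 60 N).
It fails at once if another unit, the marker, the tweezers, the tape roll or the jar is moved by more than 25 mm (distance of any of coil_unit, finned_unit, marker, tweezers, tape_roll, jar from where it was at the start of the episode above 0.025 m).
It also fails if it takes over 72 s, if anything falls off the work surface, if the arm or the gripper's body presses on something with over 40 N, if the wrist force passes 120 N, or if a joint passes its speed limit or range.

## Working session

There is one attempt and no reset: what is moved stays moved. The work goes in short steps, Python scripts to look and compute and a shell command to move; the robot and the scene stay as the last step left them, time stands still between calls to the robot, and variables do not carry over. Pictures are saved under pics/ and viewed, at most 10 in all, crops included, and the job is handed in when it is done.

```bash
mkdir -p pics; cat > h.py <<'E'
import numpy as np, cv2
from workcell import status, optics, ctrl
from scipy.spatial.transform import Rotation as R
def grab(n,f=None):
    o=status.get_obs(); d=optics.get_image(n)
    K=np.array([[d['fx'],0,d['cx']],[0,d['fy'],d['cy']],[0,0,1.]])
    if 'hand_eye' in d:
        T=np.eye(4);T[:3,:3]=R.from_rotvec(o['orientation']).as_matrix();T[:3,3]=o['ee_pos']
        C=T@np.array(d['hand_eye'])
    else:
        C=np.eye(4);r=R.from_rotvec(np.ravel(d['rvec'])).as_matrix();C[:3,:3]=r.T;C[:3,3]=-r.T@np.ravel(d['tvec'])
    if f: cv2.imwrite('pics/'+f,d['frame'][:,:,::-1]); np.savez('pics/'+f+'.npz',K=K,C=C)
    return d['frame'],K,C
def ray(K,C,u,v): 
    d=C[:3,:3]@np.linalg.inv(K)@[u,v,1.]; return C[:3,3],d
def onz(K,C,u,v,z): 
    c,d=ray(K,C,u,v); return c+d*(z-c[2])/d[2]
def proj(K,C,p):
    q=K@C[:3,:3].T@(np.array(p,float)-C[:3,3]); return q[:2]/q[2]
def tri(r1,r2):
    (c1,d1),(c2,d2)=r1,r2
    s=np.linalg.lstsq(np.c_[d1,-d2],c2-c1,rcond=None)[0]
    a,b=c1+d1*s[0],c2+d2*s[1]; return (a+b)/2,np.linalg.norm(a-b)
def load(f): z=np.load('pics/'+f+'.npz'); return z['K'],z['C']
def rel(p,rv=None):
    o=status.get_obs(); r=R.from_rotvec(o['orientation'])
    print('shift',np.round(r.inv().apply(np.array(p)-o['ee_pos']),1), 'turn',None if rv is None else np.round((r.inv()*rv).as_rotvec(),3))
E
python3 - <<'E'
from h import *
for n in ['top','scene']:
    f,K,C=grab(n,n+'1.png'); print(n,C.round(2),K[0,0])
print(status.get_obs())
E
```

```text
top [[-2.00000e-02 -1.00000e+00  6.00000e-02  4.75390e+02]
 [-1.00000e+00  3.00000e-02  3.00000e-02  1.71600e+01]
 [-3.00000e-02 -6.00000e-02 -1.00000e+00  1.03552e+03]
 [ 0.00000e+00  0.00000e+00  0.00000e+00  1.00000e+00]] 497.75407001374407
scene [[ 5.00000e-02  6.20000e-01 -7.80000e-01  1.28258e+03]
 [ 1.00000e+00 -4.00000e-02  3.00000e-02 -1.30900e+01]
 [-1.00000e-02 -7.80000e-01 -6.20000e-01  6.75030e+02]
 [ 0.00000e+00  0.00000e+00  0.00000e+00  1.00000e+00]] 525.4512803828421
{'t': 0.1, 'qpos': array([-1.14499523e+00,  4.23752904e-01,  1.63062837e+00,  1.36586249e-06,
        1.08857456e+00, -1.90371841e-02]), 'qvel': array([ 0.00072545, -0.00205492, -0.00130477, -0.00058928,  0.00149017,
       -0.00068196]), 'joint_torque': array([-1.12149448e-04, -5.45613849e+01, -2.74324179e+01,  6.44989195e-02,
        1.87809271e-02, -3.17192553e-05]), 'ee_pos': array([ 268.74892091, -563.73612132,  240.98078381]), 'orientation': array([-3.06290251e+00, -6.92707808e-01,  4.30455402e-04]), 'ft_force': array([-0.38870841,  1.19789197, -0.43835931]), 'moment': array([ 0.02920097, -0.00076321, -0.04954479]), 'grasp_force': 0.0, 'width': 88.09155352044378}
```

View pics/top1.png

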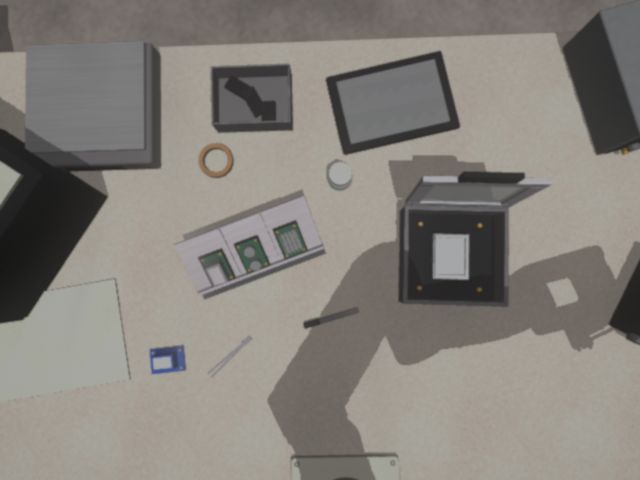

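View pics/scene1.png

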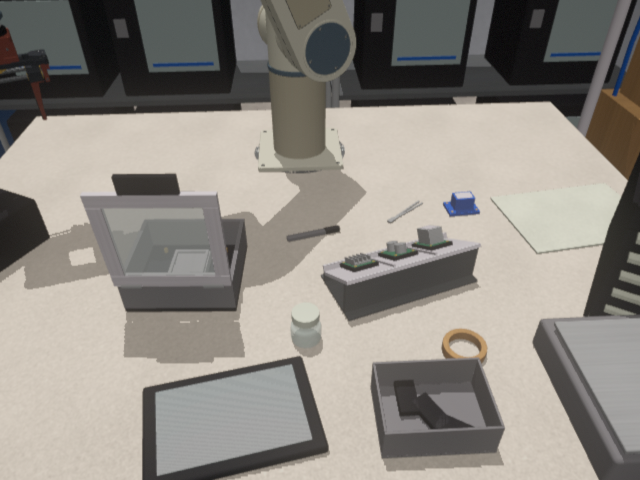

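Both views show the rack centred near top (250,245), with the target unit in its left lane at (216,266). The nest is at top (451,256), and the lid is up with its tab at (490,178). I'll take coarse positions from these and then move the wrist camera over the rack.

```bash
python3 - <<'E'
from h import *
K,C=load('top1.png'); S=load('scene1.png')
P=lambda u,v,z:print((u,v),onz(K,C,u,v,z).round(1))
for a in [(176,241,92),(303,193,92),(325,247,20),(203,297,20),(216,266,75),(451,256,30),(433,234,35),(469,234,35),(469,278,35),(433,278,35),(402,300,72),(506,304,72),(508,208,72),(406,207,72)]: P(*a)
# tab far corners: scene tab top edge 113..178,175 ; top tab 460..523,173
print(tri(ray(K,C,460,176),ray(*S,178,175)),tri(ray(K,C,523,176),ray(*S,113,177)))
f=cv2.imread('pics/top1.png')
a=cv2.resize(f[180:310,165:335],None,fx=4,fy=4,interpolation=2)[:520,:680]
cv2.imwrite('pics/c1.png',a)
d=optics.get_image('wrist'); print(np.array(d['hand_eye']).round(3),d['fx'])
o=status.get_obs(); print(R.from_rotvec(o['orientation']).as_matrix().round(3))
E
```

```text
(176, 241) [545.2 313.   92. ]
(303, 193) [630.9  67.5  92. ]
(325, 247) [530.2  28.8  20. ]
(203, 297) [434.4 280.6  20. ]
(216, 266) [495.8 240.4  75. ]
(451, 256) [ 505.1 -223.6   30. ]
(433, 234) [ 549.9 -188.4   35. ]
(469, 234) [ 548.  -259.9   35. ]
(469, 278) [ 460.3 -256.1   35. ]
(433, 278) [ 462.  -184.9   35. ]
(402, 300) [ 421.9 -116.8   72. ]
(506, 304) [ 409.8 -313.8   72. ]
(508, 208) [ 593.6 -326.5   72. ]
(406, 207) [ 601.  -130.8   72. ]
(array([ 616.95110074, -180.43195007,  292.24371015]), np.float64(2.5411709670832)) (array([ 614.41065037, -273.81844318,  291.02801926]), np.float64(1.719951906360068))
[[-0.00000e+00 -9.52000e-01 -3.05000e-01  8.39450e+01]
 [ 1.00000e+00  0.00000e+00 -0.00000e+00  8.80000e-02]
 [ 1.00000e-03 -3.05000e-01  9.52000e-01 -1.42364e+02]
 [ 0.00000e+00  0.00000e+00  0.00000e+00  1.00000e+00]] 386.63138717967485
[[ 0.903  0.43  -0.   ]
 [ 0.43  -0.903  0.001]
 [ 0.    -0.001 -1.   ]]
```

View pics/c1.png

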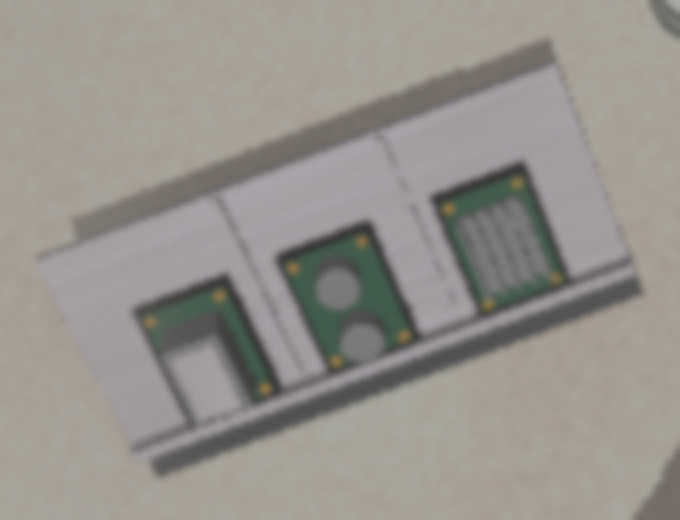

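```bash
cat >> h.py <<'E'
def graspR(yaw,tilt=np.pi/6):
    # tool y = -rack y ; z into plate
    y=np.array([np.sin(yaw),-np.cos(yaw),0]); z=np.array([np.cos(yaw)*np.sin(tilt),np.sin(yaw)*np.sin(tilt),-np.cos(tilt)])
    return R.from_matrix(np.c_[np.cross(y,z),y,z])
E
python3 - <<'E'
from h import *
g=graspR(.35); z=g.as_matrix()[:,2]
p=np.array([490,235,65])-130*z; print(p)
rel(p,g)
E
```

```text
[428.94077366 212.71164252 177.58330249]
shift [ 478.7 -632.    64.3] turn [-0.026  0.523  0.092]
```

```bash
python3 -m inch '[[[100,-130,-20,0,0,0,100],[100,-130,-20,0,0,0,100],[100,-130,-20,0,0,0,100],[100,-130,-20,0,0,0,100],[479,-632,64,-0.026,0.523,0.092,65],[479,-632,64,-0.026,0.523,0.092,65],[479,-632,64,-0.026,0.523,0.092,65],[479,-632,64,-0.026,0.523,0.092,65],[479,-632,64,-0.026,0.523,0.092,65],[479,-632,64,-0.026,0.523,0.092,65],[479,-632,64,-0.026,0.523,0.092,65],[479,-632,64,-0.026,0.523,0.092,65],[479,-632,64,-0.026,0.523,0.092,65],[479,-632,64,-0.026,0.523,0.092,65],[479,-632,64,-0.026,0.523,0.092,65],[479,-632,64,-0.026,0.523,0.092,65],[479,-632,64,-0.026,0.523,0.092,65],[479,-632,64,-0.026,0.523,0.092,65],[479,-632,64,-0.026,0.523,0.092,65],[479,-632,64,-0.026,0.523,0.092,65]]]'
python3 - <<'E'
from h import *
rel([428.9,212.7,177.6],graspR(.35))
grab('wrist','w1.png')
E
```

```text
t: 2.15
ee_pos: [425.5, 185.1, 179.7]
orientation: [-2.915, -0.515, -0.768]
ft_force: [0.3, -0.3, 0.3]
width: 57.2
grasp_force: 0.0
shift [ 10.1 -24.8   7.9] turn [0.005 0.009 0.001]
```

View pics/w1.png

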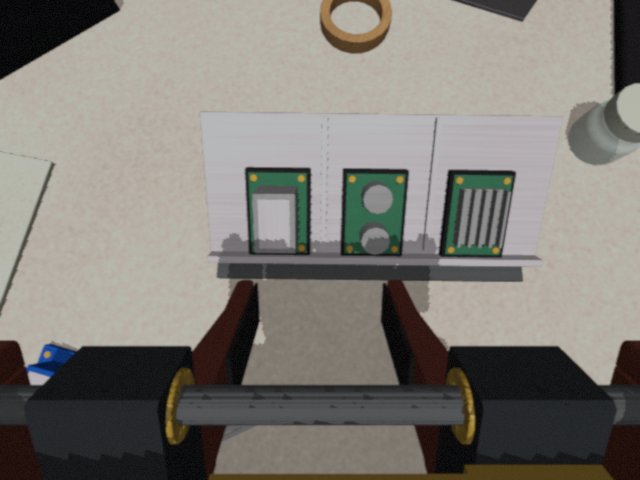

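The wrist view shows the target unit with carrier corners at about (246,168), (310,168), (311,255) and (249,256), square to the lane and against the lip. The plate's high corners are at (203,113) and (560,118).

```bash
python3 - <<'E'
from h import *
K,C=load('w1.png')
a=onz(K,C,203,113,92.5);b=onz(K,C,560,118,92.5)
d=a-b; print(a,b,np.linalg.norm(d)); yaw=np.arctan2(-d[0],d[1]); print('yaw',yaw)
u=np.array([np.cos(yaw),np.sin(yaw),0]); c=(a+b)/2-65*u; c[2]=55; print('rack mid',c)
n=-np.sin(np.pi/6)*u+[0,0,np.cos(np.pi/6)]
f=cv2.imread('pics/w1.png'); hsv=cv2.cvtColor(f,cv2.COLOR_BGR2HSV)
m=cv2.inRange(hsv,(50,80,30),(90,255,255)); m[:,325:]=0; m[:150]=0; m[270:]=0
x,y,w,h=cv2.boundingRect(m); print('green',x,y,w,h)
def pl(K,C,px,h):
    o,dd=ray(K,C,*px); return o+dd*np.dot(c+h*n-o,n)/np.dot(dd,n)
Q=[pl(K,C,p,8) for p in [(246,168),(310,168),(311,255),(249,256)]]
print(np.round(Q,1),[np.linalg.norm(Q[i]-Q[(i+1)%4]).round(1) for i in range(4)])
# can top corners in wrist
Z=[pl(K,C,p,38) for p in [(257,194),(296,194),(296,251),(254,251)]]
print(np.round(Z,1),[np.linalg.norm(Z[i]-Z[(i+1)%4]).round(1) for i in range(4)])
print('from carrier',np.mean(Q,0)-8*n,'from can',np.mean(Z,0)-38*n)
cv2.imwrite('pics/c2.png',cv2.resize(f[100:290,190:440],None,fx=3,fy=3,interpolation=2))
E
```

```text
[532.6279239  312.04555794  92.5       ] [616.4670949   71.50846956  92.5       ] 254.72945938369347
yaw 0.335382360856181
rack mid [513.16901481 170.38354741  55.        ]
green 248 172 60 81
[[508.2 271.4  80.7]
 [524.  227.8  81.1]
 [469.3 207.6  47.4]
 [452.1 252.7  46.6]] [np.float64(46.3), np.float64(67.4), np.float64(48.3), np.float64(68.3)]
[[487.8 251.4 100.5]
 [496.6 227.2 100.6]
 [463.7 216.   80.6]
 [453.8 243.3  80.4]] [np.float64(25.7), np.float64(40.2), np.float64(29.1), np.float64(40.4)]
from carrier [492.17152867 241.1982599   57.00898422] from can [493.42607095 240.71142115  57.60042849]
```

View pics/c2.png

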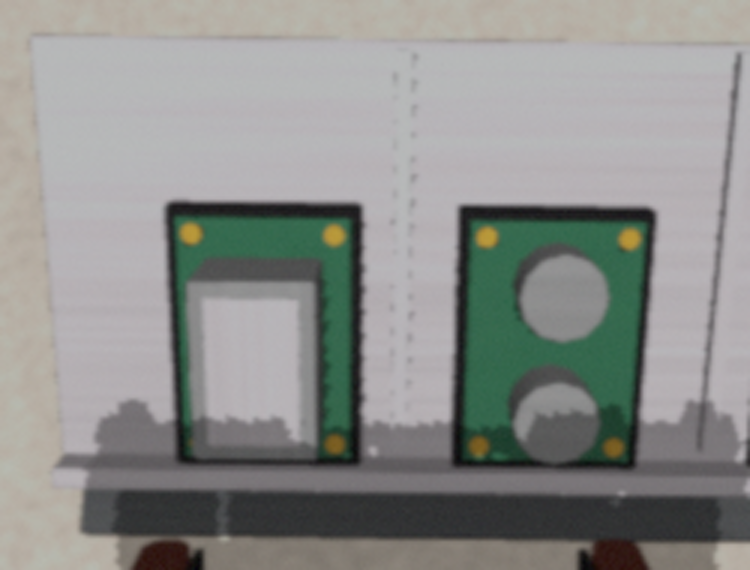

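The crop gives sharper corners. The known sizes come out about 5% small, so the plane is lower than I assumed, and I'll triangulate with the top view.

```bash
python3 - <<'E'
from h import *
W=load('w1.png');T=load('top1.png')
w=lambda x,y:(x/3+190,y/3+100)
t=lambda x,y:((x+.5)/4+165,(y+.5)/4+180)
prs={'unit UL':((167,203),(135,310)),'unit UR':((360,206),(228,276)),'unit LR':((358,463),(278,385)),
'coil UL':((461,208),(279,256)),'coil UR':((653,210),(371,223)),'coil LR':((633,466),(416,335)),'rack UL':((32,37),(38,258))}
P={}
for k,(a,b) in prs.items():
    p,e=tri(ray(*W,*w(*a)),ray(*T,*t(*b))); P[k]=p; print(k,p.round(1),round(e,1))
# rack UR
p,e=tri(ray(*W,560,118),ray(*T,*t(556,65)));print(p,e)
obj=np.array([[35,25,8],[35,-25,8],[-35,-25,8],[-35,25,8]],float)
img=np.array([w(167,203),w(360,206),w(358,463),w(180,463)])
ok,rv,tv=cv2.solvePnP(obj,img,W[0],None)
M=W[1][:3,:3]@cv2.Rodrigues(rv)[0]; print('pnp',(W[1][:3,:3]@tv.ravel()+W[1][:3,3]).round(1),M.round(3))
print(status.get_obs()['ee_pos'],status.get_obs()['qvel'])
E
```

```text
unit UL [513.3 276.6  64.8] 0.4
unit UR [528.7 229.9  66.7] 0.0
unit LR [473.5 212.1  27.4] 4.2
coil UL [538.2 205.6  63.4] 0.5
coil UR [553.  159.4  66.8] 0.5
coil LR [496.8 140.9  36.1] 3.4
rack UL [539.  320.8  77.4] 1.2
[626.04509742  65.932274    79.9235094 ] 0.4653505510006828
pnp [496.5 245.1  37.6] [[ 0.845 -0.332 -0.419]
 [ 0.303  0.943 -0.138]
 [ 0.441 -0.01   0.897]]
[426.82431528 186.77795522 180.05491764] [-0.04575484 -0.02668618  0.01973503  0.35677572  0.00126898 -0.51521409]
```

The arm was still settling during that picture, so I'll let it settle closer to the unit and take another.

```bash
python3 -m inch '[[[0,0,0,0,0,0,65],[0,0,0,0,0,0,65],[0,0,0,0,0,0,65],[0,0,0,0,0,0,65],[0,0,0,0,0,0,65]]]'
python3 - <<'E'
from h import *
f,K,C=grab('wrist','w2.png'); print(status.get_obs()['qvel'].round(3))
b=f[:,:,::-1]
cv2.imwrite('pics/c3.png',cv2.resize(b[110:310,120:380],None,fx=3,fy=3,interpolation=2)); rel([0,0,0])
E
```

```text
t: 2.7
ee_pos: [424.8, 183.7, 179.8]
orientation: [-2.916, -0.513, -0.768]
ft_force: [-0.9, -0.5, -0.2]
width: 57.1
grasp_force: 0.0
[ 0.003  0.001 -0.001 -0.004  0.002  0.004]
shift [-490.8   27.3  -70.5] turn None
```

View pics/c3.png

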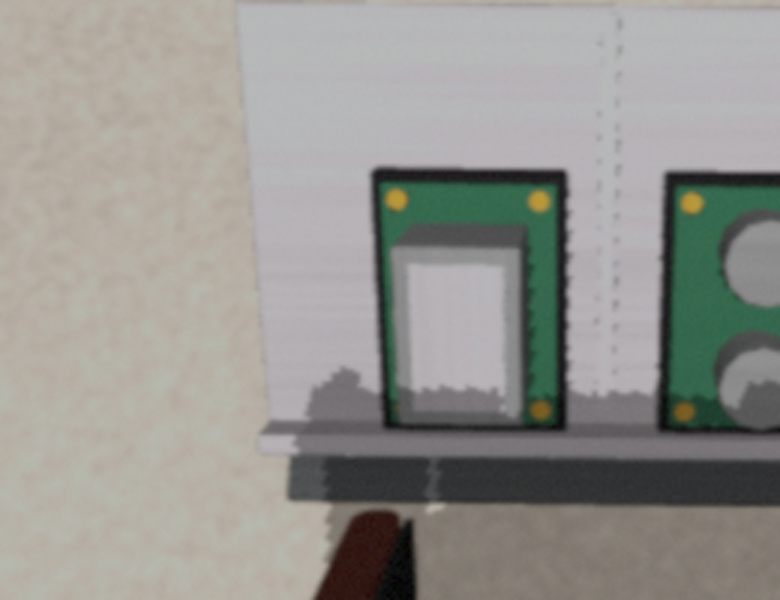

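Here the carrier corners are at crop (373,170), (566,172), (565,429) and (386,428), which is about full-image (244,167)–(308,253).

```bash
python3 - <<'E'
from h import *
W=load('w2.png');T=load('top1.png')
w=lambda x,y:((x+.5)/3+120-.5,(y+.5)/3+110-.5)
t=lambda x,y:((x+.5)/4+165-.5,(y+.5)/4+180-.5)
prs={'UL':((373,170),(135,310)),'UR':((566,172),(228,276)),'LR':((565,429),(278,385)),'rackUL':((237,2),(38,258)),'coilUL':((667,174),(279,256)),'canUL':((392,247),(165,355))}
for k,(a,b) in prs.items():
    p,e=tri(ray(*W,*w(*a)),ray(*T,*t(*b))); print(k,p.round(1),round(e,1))
pts=np.array([w(373,170),w(566,172),w(565,429),w(386,428)])
# normal fixed (tilt 30), find yaw and plane offset so the sides are 50 and 70
from scipy.optimize import least_squares
def quad(v):
    yaw,h=v; u=np.array([np.cos(yaw),np.sin(yaw),0]); n=-.5*u+[0,0,np.cos(np.pi/6)]
    c=np.array([495,240,h]); Q=[]
    for p in pts:
        o,d=ray(*W,*p); Q.append(o+d*np.dot(c-o,n)/np.dot(d,n))
    return np.array(Q),n,u
def res(v):
    Q,n,u=quad(v); L=[np.linalg.norm(Q[i]-Q[(i+1)%4]) for i in range(4)]
    e=(Q[0]+Q[1]-Q[2]-Q[3]); y=np.array([-u[1],u[0],0])
    return [L[0]-50,L[1]-70,L[2]-50,L[3]-70,np.dot(e,y)/2]
s=least_squares(res,[.35,60]); Q,n,u=quad(s.x); print(s.x,s.fun.round(1)); print(Q.round(1)); print('origin',Q.mean(0)-8*n)
E
```

```text
UL [514.5 278.4  60.8] 0.2
UR [529.7 230.8  64.9] 0.9
LR [474.2 212.7  26.9] 5.4
rackUL [540.1 322.2  76. ] 1.1
coilUL [539.1 206.3  62.2] 0.5
canUL [491.5 259.   82.6] 1.3
[ 0.33486659 47.88129119] [-0.6  0.4 -0.8  0.6  0.1]
[[513.2 277.   64.8]
 [529.6 230.4  64.9]
 [472.  210.4  29.7]
 [455.6 256.8  29.6]]
origin [496.38915934 244.9387134   40.33825136]
```

```bash
python3 - <<'E'
from h import *
g=graspR(.335); z=g.as_matrix()[:,2]; o=np.array([496.4,245,40.3])
rel(o-77*z,g); rel(o-32*z,g)
E
```

```text
shift [  7.5 -34.1  87.7] turn [-0.002  0.009  0.013]
shift [  7.9 -34.  132.7] turn [-0.002  0.009  0.013]
```

```bash
python3 -m inch '[[[7.5,-34,40,0,0.009,0.013,65],[7.5,-34,88,0,0.009,0.013,65],[7.5,-34,88,0,0.009,0.013,65],[7.5,-34,88,0,0.009,0.013,65],[7.5,-34,88,0,0.009,0.013,65],[7.5,-34,88,0,0.009,0.013,65]]]'
python3 - <<'E'
from h import *
f,K,C=grab('wrist','w3.png')
g=graspR(.335); z=g.as_matrix()[:,2]; o=np.array([496.4,245,40.3]); rel(o-32*z,g)
G=g.as_matrix()@np.diag([1,-1,-1.])
for a in [(22,15,38),(22,-15,38),(-22,15,38),(-22,-15,38),(35,25,8),(35,-25,8)]: print(a,proj(K,C,o+G@np.array(a)).round(1))
E
```

```text
t: 3.35
ee_pos: [466.2, 237.8, 128.5]
orientation: [-2.938, -0.496, -0.731]
ft_force: [0.7, -0.5, 0.6]
width: 57.4
grasp_force: 0.0
shift [-15.1   2.6  60.8] turn [0.007 0.037 0.001]
(22, 15, 38) [297.4 260.3]
(22, -15, 38) [352.5 260.3]
(-22, 15, 38) [298.8 329.7]
(-22, -15, 38) [350.3 329.6]
(35, 25, 8) [282.9 220.8]
(35, -25, 8) [365.4 220.7]
```

View pics/w3.png

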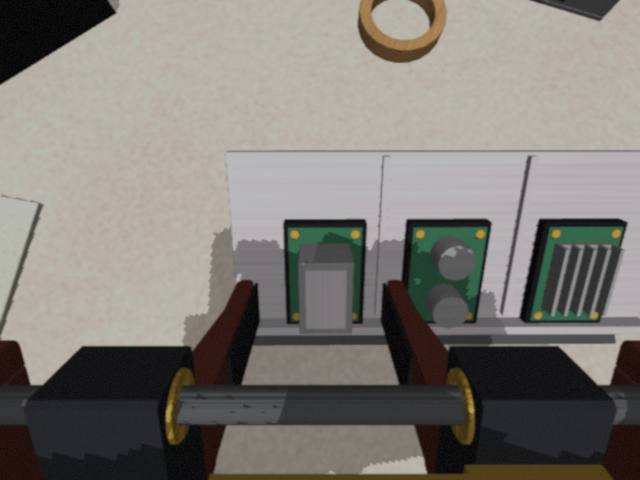

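The prediction matches to about 2 px: the carrier's upper corners are at (286,220) and (366,220), and the can top at (300,262)–(353,332). I'll hold so the arm settles, then compute the descent.

```bash
python3 -m inch '[[[0,0,0,0,0,0,65],[0,0,0,0,0,0,65],[0,0,0,0,0,0,65]]]'
python3 - <<'E'
from h import *
g=graspR(.335); z=g.as_matrix()[:,2]; y=g.as_matrix()[:,1]; o=np.array([496.4,245,40.3])+1.2*y; rel(o-32*z,g)
E
```

```text
t: 3.7
ee_pos: [466.7, 238.1, 129.3]
orientation: [-2.937, -0.497, -0.733]
ft_force: [0.6, 0.9, 0.6]
width: 57.7
grasp_force: 0.0
shift [-16.1   4.   60.8] turn [0.006 0.035 0.002]
```

```bash
python3 -m inch '[[[-16,4,0,0.006,0.035,0,65],[-16,4,15,0.006,0.035,0,65],[-16,4,15,0.006,0.035,0,65],[-16,4,15,0.006,0.035,0,65],[-16,4,15,0.006,0.035,0,65],[-16,4,15,0.006,0.035,0,65],[-16,4,15,0.006,0.035,0,65],[-16,4,15,0.006,0.035,0,65]]]'
python3 - <<'E'
from h import *
g=graspR(.335); z=g.as_matrix()[:,2]; y=g.as_matrix()[:,1]; o=np.array([496.4,245,40.3])+1.2*y; rel(o-32*z,g)
print(status.get_obs()['qpos'].round(3),status.get_obs()['qvel'].round(3))
E
```

```text
t: 4.5
ee_pos: [467.7, 237.1, 129.0]
orientation: [-2.938, -0.499, -0.734]
ft_force: [-0.6, 0.2, -0.1]
width: 56.7
grasp_force: 0.0
shift [-16.5   2.7  60.3] turn [0.008 0.035 0.004]
[ 0.491  0.364  2.223 -0.838  0.108  2.541] [-0.001 -0.001 -0.001 -0.     0.    -0.001]
```

Joints 5 and 6 are at their limits with the 30° tilt. The pads stay flat on the can's sides at any pitch about the closing axis, so I'll grasp at 20° tilt and compensate when placing.

```bash
python3 - <<'E'
from h import *
g=graspR(.335); z=g.as_matrix()[:,2]; y=g.as_matrix()[:,1]; o=np.array([496.4,245,40.3])+1.2*y
g2=graspR(.335,np.radians(20)); rel(o-90*z,g2)
E
```

```text
shift [-18.6   3.1   2.3] turn [ 0.008 -0.139  0.003]
```

```bash
python3 -m inch '[[[-19,3,0,0.008,-0.139,0.003,65],[-19,3,2,0.008,-0.139,0.003,65],[-19,3,2,0.008,-0.139,0.003,65],[-19,3,2,0.008,-0.139,0.003,65],[-19,3,2,0.008,-0.139,0.003,65],[-19,3,2,0.008,-0.139,0.003,65],[-19,3,2,0.008,-0.139,0.003,65],[-19,3,2,0.008,-0.139,0.003,65]]]'
python3 - <<'E'
from h import *
g=graspR(.335); z=g.as_matrix()[:,2]; y=g.as_matrix()[:,1]; o=np.array([496.4,245,40.3])+1.2*y
g2=graspR(.335,np.radians(20)); rel(o-90*z,g2); rel(o-60*z,g2); rel(o-32*z,g2)
print(status.get_obs()['qpos'].round(3),status.get_obs()['qvel'].round(3))
E
```

```text
t: 5.3
ee_pos: [453.7, 228.9, 118.4]
orientation: [-2.996, -0.507, -0.529]
ft_force: [-0.1, -0.8, -0.0]
width: 57.2
grasp_force: 0.0
shift [0.5 0.1 0.3] turn [ 0. -0.  0.]
shift [ 5.7  0.1 29.9] turn [ 0. -0.  0.]
shift [10.6  0.1 57.4] turn [ 0. -0.  0.]
[ 0.47   0.37   2.18  -0.19   0.249  1.882] [-0.001 -0.    -0.001  0.012  0.003 -0.009]
```

Joint 5 is clear of its limit now. Next I'll descend along the plate normal and grip.

```bash
python3 -m inch '[[[4,0,20,0,0,0,65],[7,0,38,0,0,0,65],[9,0,50,0,0,0,65],[10.6,0,57.4,0,0,0,65],[10.6,0,57.4,0,0,0,65],[10.6,0,57.4,0,0,0,65],[10.6,0,57.4,0,0,0,65]]]'
python3 - <<'E'
from h import *
f,K,C=grab('wrist','w4.png')
g=graspR(.335); z=g.as_matrix()[:,2]; y=g.as_matrix()[:,1]; o=np.array([496.4,245,40.3])+1.2*y
g2=graspR(.335,np.radians(20)); rel(o-32*z,g2); print(status.get_obs()['qpos'].round(3))
E
```

```text
t: 6.0
ee_pos: [481.7, 238.8, 68.2]
orientation: [-2.995, -0.507, -0.529]
ft_force: [0.2, -0.3, 0.9]
width: 57.0
grasp_force: 0.0
shift [-0.3  0.1  0.2] turn [-0.    -0.001  0.   ]
[ 0.461  0.509  2.132 -0.276  0.159  1.962]
```

View pics/w4.png

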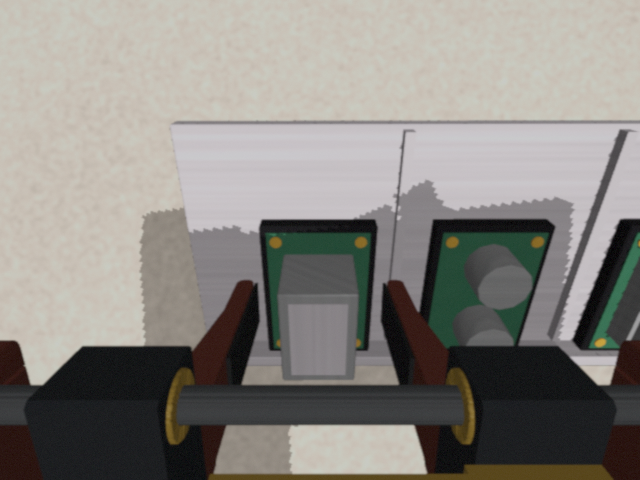

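The can is centred between the fingers, with its top corners at (278,292), (357,292) and (355,378). I'll close the gripper and compare the predicted projection.

```bash
python3 -m inch '[[[0,0,0,0,0,0,0],[0,0,0,0,0,0,0],[0,0,0,0,0,0,0],[0,0,0,0,0,0,0],[0,0,0,0,0,0,0],[0,0,0,0,0,0,0],[0,0,0,0,0,0,0],[0,0,0,0,0,0,0]]]'
python3 - <<'E'
from h import *
K,C=load('w4.png')
g=graspR(.335); z=g.as_matrix()[:,2]; y=g.as_matrix()[:,1]; o=np.array([496.4,245,40.3])+1.2*y
G=g.as_matrix()@np.diag([1,-1,-1.])
for a in [(22,15,38),(22,-15,38),(-22,15,38),(-22,-15,38),(35,25,8),(35,-25,8)]: print(a,proj(K,C,o+G@np.array(a)).round(1))
n=-z; T=status.get_obs()['ee_pos']
rr=R.from_rotvec(status.get_obs()['orientation']).inv()
print('normal in tool',rr.apply(n).round(3),'up in tool',rr.apply([0,0,1]).round(3))
E
```

```text
t: 6.85
ee_pos: [481.9, 238.8, 68.2]
orientation: [-2.995, -0.507, -0.529]
ft_force: [-1.2, 0.5, 5.1]
width: 48.2
grasp_force: 30.0
(22, 15, 38) [280.3 287.7]
(22, -15, 38) [359.8 287.7]
(-22, 15, 38) [285.2 371.8]
(-22, -15, 38) [354.9 371.8]
(35, 25, 8) [262.  222.1]
(35, -25, 8) [378.2 222.1]
normal in tool [-0.173 -0.    -0.985] up in tool [ 0.343 -0.    -0.939]
```

The opening stopped at 48 mm, not 30, so something other than the can is between the pads. I'll look before moving.

```bash
python3 - <<'E'
from h import *
f,K,C=grab('wrist','w5.png'); cv2.imwrite('pics/c5.png',cv2.resize(f[200:400,180:460,::-1],None,fx=2.8,fy=2.8,interpolation=2))
print(status.get_obs())
E
```

```text
{'t': 6.9, 'qpos': array([ 0.46123373,  0.50941731,  2.1322319 , -0.27537547,  0.15859585,
        1.96144841]), 'qvel': array([-2.87422865e-04, -1.04028770e-03,  2.28863835e-03, -2.01323694e-05,
        9.05379149e-04, -3.89986867e-04]), 'joint_torque': array([-1.48348063e-01, -4.24476171e+01, -1.25277677e+01, -6.90148654e-02,
       -1.16477698e+00,  9.25934262e-03]), 'ee_pos': array([481.90889961, 238.8531833 ,  68.25189309]), 'orientation': array([-2.99509676, -0.50663231, -0.52916137]), 'ft_force': array([-1.85709587,  0.43784874,  5.50561077]), 'moment': array([-0.01318656,  0.07798098,  0.02472094]), 'grasp_force': 30.009124875068665, 'width': 48.11335998019683}
```

View pics/c5.png

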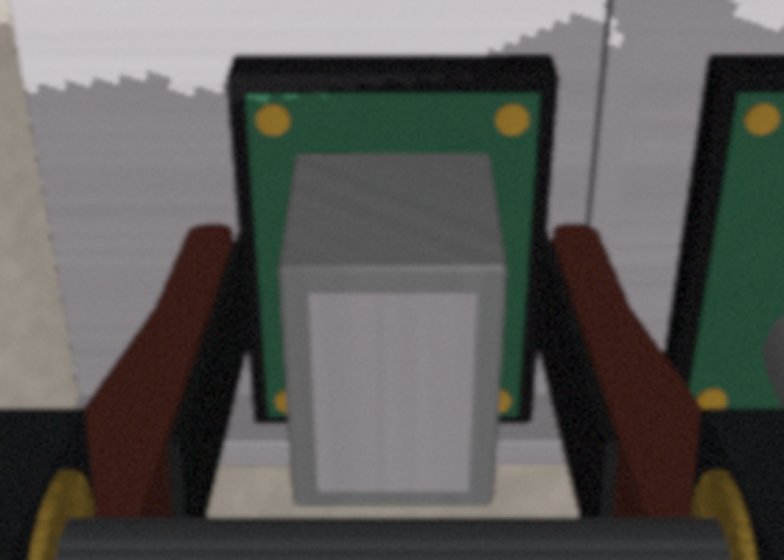

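The fingertips have closed on the carrier's edges, so the unit sits a few mm higher than estimated. I'll open, back off 8 mm and shift about 3 mm down-slope, then grip again.

```bash
python3 -m inch '[[[0,0,0,0,0,0,65],[0,0,0,0,0,0,65],[0,0,0,0,0,0,65],[-3,0,-8,0,0,0,65],[-3,0,-8,0,0,0,65],[-3,0,-8,0,0,0,65],[-3,0,-8,0,0,0,0],[-3,0,-8,0,0,0,0],[-3,0,-8,0,0,0,0],[-3,0,-8,0,0,0,0],[-3,0,-8,0,0,0,0],[-3,0,-8,0,0,0,0],[-3,0,-8,0,0,0,0],[-3,0,-8,0,0,0,0],[-3,0,-8,0,0,0,0]]]'
```

```text
t: 8.4
ee_pos: [476.5, 236.9, 74.5]
orientation: [-2.995, -0.507, -0.528]
ft_force: [0.9, -0.5, -0.1]
width: 30.0
grasp_force: 30.0
```

Gripped on the can at 30.0 mm. I'll lift off along the plate normal and look at the held unit.

```bash
python3 -m inch '[[[-2,0,-10,0,0,0,0],[-5,0,-30,0,0,0,0],[-10,0,-59,0,0,0,0],[8,0,-100,0,0,0,0],[26,0,-150,0,0,0,0],[26,0,-150,0,0,0,0],[26,0,-150,0,0,0,0]]]'
python3 - <<'E'
from h import *
f,K,C=grab('wrist','w6.png'); print(status.get_obs()['width'],status.get_obs()['qpos'].round(2)); cv2.imwrite('pics/c6.png',cv2.resize(f[200:400,180:460,::-1],None,fx=2.8,fy=2.8,interpolation=2))
E
```

```text
t: 9.1
ee_pos: [451.2, 228.3, 226.2]
orientation: [-2.993, -0.506, -0.533]
ft_force: [0.2, 0.2, -1.2]
width: 29.8
grasp_force: 30.0
29.614446487818817 [ 0.47  0.15  2.12 -0.09  0.53  1.78]
```

View pics/c6.png

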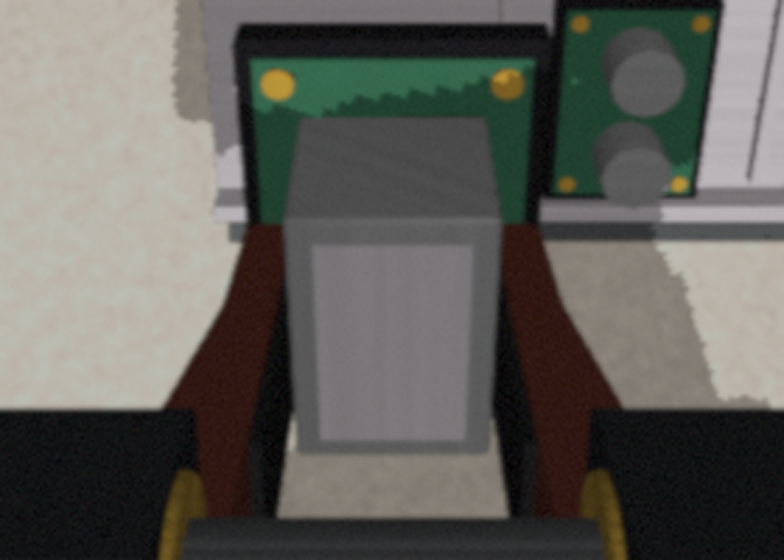

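The held unit's can top has crop corners (285,218), (501,218), (489,454) and (297,454), and its far base edge is at (300,118)–(489,118). I'll use PnP to get the unit's pose in the tool frame.

```bash
cat > plan.py <<'E'
from h import *
K,C=load('w6.png')
c=lambda x,y:((x+.5)/2.8+180-.5,(y+.5)/2.8+200-.5)
obj=np.array([[22,15,38],[22,-15,38],[-22,-15,38],[-22,15,38],[22,15,8],[22,-15,8],[35,25,0],[35,-25,0]],float)
img=np.array([c(*p) for p in [(285,218),(501,218),(489,454),(297,454),(300,118),(489,118),(238,27),(549,27)]])
ok,rv,tv=cv2.solvePnP(obj,img,K,None)
E=cv2.projectPoints(obj,rv,tv,K,None)[0][:,0]-img
H=np.array(optics.get_image('wrist')['hand_eye'])
U=H[:3,:3]@cv2.Rodrigues(rv)[0]; p=H[:3,:3]@tv.ravel()+H[:3,3]
print('resid',E.round(1).tolist()); print('unit in tool',p.round(1)); print(U.round(3),'pitch',np.degrees(np.arctan2(U[0,2],-U[2,2])))
E
python3 plan.py
```

```text
resid [[-0.1, 0.1], [0.1, 0.3], [-0.0, 0.6], [0.2, 0.4], [0.6, -0.1], [-1.2, -0.0], [1.4, -0.7], [-1.1, -0.6]]
unit in tool [ 6.7  0.3 36.2]
[[ 0.988 -0.    -0.157]
 [-0.001 -1.    -0.004]
 [-0.157  0.004 -0.988]] pitch -9.011906148759318
```

The PnP fit is good: pitch is -9° and the unit's origin is at (6.7, 0.3, 36) in the tool frame. I've used all 10 pictures, so from here I measure numerically, starting with the nest and fixture from the top view.

```bash
cat >> h.py <<'E'
def blob(img,lo,box,minA=100):
    x0,y0,x1,y1=box; g=cv2.cvtColor(img,cv2.COLOR_RGB2GRAY); m=np.zeros_like(g); m[y0:y1,x0:x1]=(g[y0:y1,x0:x1]>lo)*255
    cs=cv2.findContours(m,cv2.RETR_EXTERNAL,cv2.CHAIN_APPROX_NONE)[0]
    return [c for c in cs if cv2.contourArea(c)>minA]
E
python3 - <<'E'
from h import *
f=cv2.imread('pics/top1.png')[:,:,::-1].copy(); K,C=load('top1.png')
g=cv2.cvtColor(f,cv2.COLOR_RGB2GRAY); print(g[256,420:485]); print(g[222:290,451])
for lo in (80,100,120):
  for c in blob(f,lo,(415,222,490,295)):
    r=cv2.minAreaRect(c); M=cv2.moments(c); u,v=M['m10']/M['m00'],M['m01']/M['m00']
    W=np.array([onz(K,C,*p,35) for p in c[:,0]]); R2=cv2.minAreaRect(W[:,:2].astype(np.float32))
    print(lo,r,onz(K,C,u,v,35).round(1),R2)
# gold dots
hsv=cv2.cvtColor(f,cv2.COLOR_RGB2HSV); m=cv2.inRange(hsv,(12,120,90),(32,255,255)); m[:,:405]=0;m[:,505:]=0;m[:205]=0;m[305:]=0
n,_,s,ce=cv2.connectedComponentsWithStats(m); print(s[1:,4],ce[1:].round(1).tolist())
for a in ce[1:]: print(onz(K,C,*a,30).round(1))
E
```

```text
[ 48  48  48  47  49  48  47  47  47  47  48  51  75 108 121 143 161 166
 166 166 166 166 166 166 166 166 165 165 166 166 166 166 166 166 166 166
 166 166 165 166 165 166 165 160 142 138 153 154 122  75  49  45  45  45
  45  45  44  45  45  45  45  45  45  45  45]
[ 46  46  46  45  46  46  46  45  45  46  47  74 118 150 160 156 160 165
 166 166 166 166 166 166 166 166 166 166 166 166 166 166 166 166 166 166
 166 166 166 165 166 166 166 166 165 166 166 166 166 166 166 160 147 153
 163 161 139  96  55  39  37  38  37  38  38  38  38  38]
80 ((450.54217529296875, 256.2773132324219), (36.59893798828125, 46.007144927978516), 1.9749339818954468) [ 504.5 -221.4   35. ] ((504.4296875, -221.4088897705078), (72.73512268066406, 91.97351837158203), 86.16590881347656)
100 ((450.5, 256.5), (45.0, 35.0), 90.0) [ 504.4 -221.6   35. ] ((504.40582275390625, -221.41714477539062), (69.59025573730469, 90.06512451171875), 87.76301574707031)
120 ((450.5, 256.0), (43.99999237060547, 34.99999237060547), 90.0) [ 504.  -222.2   35. ] ((504.7740173339844, -221.372802734375), (69.32758331298828, 88.00096130371094), 87.5083999633789)
[16 16 11  9] [[420.0, 223.5], [479.5, 225.0], [419.1, 287.4], [479.0, 289.0]]
[ 572.2 -164.2   30. ]
[ 566.  -283.1   30. ]
[ 443.9 -157.5   30. ]
[ 437.9 -276.3   30. ]
```

```bash
sed -i 's/^print/#print/' plan.py; cat >> plan.py <<'E'
def place(nest,phi):
    Rt=R.from_euler('z',phi+np.pi)*R.from_matrix(U).inv(); Rt=Rt
    return lambda off:(np.array(nest)+off-Rt.apply(p),Rt)
E
python3 - <<'E'
from plan import *
o=status.get_obs(); r0=R.from_rotvec(o['orientation'])
def rr(pos,rv): print('shift',r0.inv().apply(np.array(pos)-o['ee_pos']).round(1),'turn',(r0.inv()*rv).as_rotvec().round(3))
az=1.7; x=np.array([np.cos(az),np.sin(az),0]); A=R.from_matrix(np.c_[x,np.cross([0,0,-1.],x),[0,0,-1]])
rr([440,60,270],A)
P,Rt=place([505,-223,30],-.06)(np.array([0,90,160])); print(P,Rt.as_matrix().round(2)); rr(P,Rt)
print('A->B',(A.inv()*Rt).as_rotvec())
E
```

```text
shift [-44.5 154.9 -66.2] turn [ 0.236 -0.29  -1.35 ]
[ 505.90137744 -133.21193455  226.7647602 ] [[-0.99  0.06  0.16]
 [ 0.06  1.   -0.01]
 [-0.16 -0.   -0.99]]
shift [-60.4 359.  -25.9] turn [ 0.261 -0.143 -2.743]
A->B [-0.10519884 -0.13423974 -1.37792554]
```

```bash
python3 -m inch '[[[-44,155,-66,0.236,-0.29,-1.35,0],[-44,155,-66,0.236,-0.29,-1.35,0],[-44,155,-66,0.236,-0.29,-1.35,0],[-44,155,-66,0.236,-0.29,-1.35,0],[-44,155,-66,0.236,-0.29,-1.35,0],[-44,155,-66,0.236,-0.29,-1.35,0],[-44,155,-66,0.236,-0.29,-1.35,0],[-44,155,-66,0.236,-0.29,-1.35,0],[-44,155,-66,0.236,-0.29,-1.35,0],[-44,155,-66,0.236,-0.29,-1.35,0],[-44,155,-66,0.236,-0.29,-1.35,0],[-44,155,-66,0.236,-0.29,-1.35,0],[-44,155,-66,0.236,-0.29,-1.35,0],[-44,155,-66,0.236,-0.29,-1.35,0]]]'
python3 - <<'E'
from plan import *
P,Rt=place([505,-223,30],-.06)(np.array([0,90,160])); rel(P,Rt); print(status.get_obs()['qpos'].round(2))
E
```

```text
t: 10.65
ee_pos: [441.2, 60.6, 270.5]
orientation: [2.076, 2.357, 0.004]
ft_force: [0.3, -0.1, -1.6]
width: 29.9
grasp_force: 30.0
shift [-200.1   40.    43.5] turn [-0.103 -0.134 -1.38 ]
[ 0.11  0.11  1.98  0.    1.04 -0.02]
```

```bash
python3 -m inch '[[[-60,0,0,-0.1,-0.134,-1.38,0],[-60,0,0,-0.1,-0.134,-1.38,0],[-60,0,0,-0.1,-0.134,-1.38,0],[-60,0,0,-0.1,-0.134,-1.38,0],[-60,0,0,-0.1,-0.134,-1.38,0],[-60,0,0,-0.1,-0.134,-1.38,0],[-200,40,43,-0.103,-0.134,-1.38,0],[-200,40,43,-0.103,-0.134,-1.38,0],[-200,40,43,-0.103,-0.134,-1.38,0],[-200,40,43,-0.103,-0.134,-1.38,0],[-200,40,43,-0.103,-0.134,-1.38,0],[-200,40,43,-0.103,-0.134,-1.38,0],[-200,40,43,-0.103,-0.134,-1.38,0],[-200,40,43,-0.103,-0.134,-1.38,0]]]'
python3 - <<'E'
from plan import *
P,Rt=place([505,-223,30],-.06)(np.array([0,90,160])); rel(P,Rt); print(status.get_obs()['qpos'].round(2))
f,K,C=grab('wrist','w7.png')
for q in [(0,0,0),(37.5,27.5,5),(37.5,-27.5,5),(-37.5,-27.5,5),(-37.5,27.5,5)]:
    a=R.from_euler('z',-.06).apply(q)+[505,-223,30]; print(q,proj(K,C,a).round(1))
c=proj(K,C,[505,-223,30]).astype(int); g=cv2.cvtColor(f,cv2.COLOR_RGB2GRAY)
print('row',c,g[c[1],max(0,c[0]-100):c[0]+100:1].tolist()); print('col',g[max(0,c[1]-110):c[1]+130,c[0]].tolist())
E
```

```text
t: 12.1
ee_pos: [507.1, -131.5, 228.7]
orientation: [0.088, 2.981, -0.013]
ft_force: [0.6, 0.5, -0.9]
width: 29.7
grasp_force: 30.0
shift [ 0.4 -1.5  1.6] turn [0.001 0.001 0.002]
[-0.3   0.23  1.96  0.05  0.8  -1.84]
(0, 0, 0) [217.1 179.1]
(37.5, 27.5, 5) [250.8 220.3]
(37.5, -27.5, 5) [190.6 220.2]
(-37.5, -27.5, 5) [176.9 137.5]
(-37.5, 27.5, 5) [243.5 137.6]
row [217 179] [50, 47, 51, 48, 48, 44, 40, 30, 22, 21, 29, 29, 31, 36, 40, 40, 39, 39, 40, 40, 37, 40, 41, 41, 39, 39, 41, 39, 40, 40, 39, 41, 41, 39, 41, 40, 40, 42, 40, 39, 41, 42, 39, 41, 40, 41, 41, 39, 43, 41, 41, 40, 41, 38, 43, 40, 43, 42, 62, 130, 190, 212, 216, 216, 215, 208, 177, 139, 165, 201, 214, 217, 217, 216, 216, 217, 217, 217, 218, 218, 217, 217, 218, 218, 218, 218, 218, 216, 216, 216, 216, 217, 216, 217, 218, 217, 216, 216, 216, 217, 217, 216, 215, 216, 217, 215, 215, 214, 214, 214, 217, 216, 218, 217, 218, 217, 216, 216, 217, 218, 219, 218, 218, 217, 218, 218, 218, 218, 219, 218, 217, 216, 216, 216, 208, 179, 164, 197, 205, 172, 117, 85, 67, 47, 34, 39, 43, 45, 44, 44, 43, 45, 43, 44, 46, 44, 46, 42, 43, 4
[... 558 characters left out ...]
8, 217, 218, 217, 218, 218, 217, 216, 216, 216, 216, 216, 216, 216, 215, 216, 216, 216, 216, 216, 216, 217, 216, 217, 218, 217, 216, 216, 217, 217, 216, 216, 216, 216, 216, 216, 216, 216, 215, 215, 215, 215, 215, 215, 214, 214, 215, 214, 215, 214, 214, 215, 215, 215, 215, 215, 215, 215, 214, 215, 207, 173, 152, 189, 210, 214, 214, 205, 163, 94, 45, 40, 42, 41, 41, 39, 41, 41, 39, 38, 36, 38, 37, 41, 36, 38, 39, 38, 41, 41, 41, 37, 38, 37, 37, 40, 39, 44, 64, 77, 79, 78, 79, 78, 77, 77, 77, 79, 77, 77, 79, 78, 79, 78, 79, 78, 81, 79, 78, 80, 79, 80, 80, 78, 79, 80, 80, 79, 81, 80, 90, 119, 136, 139, 138, 138, 137, 133, 128, 133, 140, 142, 141, 140, 139, 139, 139, 139, 141, 142, 142, 142, 141]
```

```bash
python3 - <<'E'
from h import *
K,C=load('w7.png'); f=cv2.imread('pics/w7.png'); g=cv2.cvtColor(f,cv2.COLOR_BGR2GRAY)
print('cam',C[:3,3])
a=onz(K,C,217,74.5,72);b=onz(K,C,217,288.2,72);print('rim inner',a,b,(a+b)/2)
a=onz(K,C,217,125.3,35);b=onz(K,C,217,224.6,35);print('nest outer x',a,b,(a+b)/2)
a=onz(K,C,175.8,179,35);b=onz(K,C,256.6,179,35);print('nest outer y',a,b,(a+b)/2)
a=onz(K,C,217,128.8,35);b=onz(K,C,217,218.5,30);print('nest inner x',a,b,(a+b)/2)
a=onz(K,C,184,179,30);b=onz(K,C,252.7,179,35);print('nest inner y',a,b,(a+b)/2)
hsv=cv2.cvtColor(f,cv2.COLOR_BGR2HSV); m=cv2.inRange(hsv,(12,120,70),(32,255,255))
n,_,s,ce=cv2.connectedComponentsWithStats(m)
for q,c in zip(s[1:],ce[1:]):
  if 8<q[4]<400: print(q[4],c.round(1),onz(K,C,*c,30).round(1))
T=load('top1.png')
for tp in [(420,223.5),(479.5,225),(419.1,287.4),(479,289)]:
  for c in ce[1:]:
    p,e=tri(ray(*T,*tp),ray(K,C,*c))
    if e<8 and 0<p[2]<60: print('tri',tp,c.round(1),p.round(1),round(e,1))
# the floor walls: y inner rim via row at 160
r=g[179,:]; print('row edges',[int(i) for i in np.where(np.abs(np.diff(r.astype(int)))>25)[0]])
E
```

```text
cam [ 401.24562817 -125.03106176  355.89989869]
rim inner [ 418.00285171 -197.14828561   72.        ] [ 591.49472111 -228.48887194   72.        ] [ 504.74878641 -212.81857878   72.        ]
nest outer x [ 458.11013117 -213.39784811   35.        ] [ 546.61162993 -229.38527664   35.        ] [ 502.36088055 -221.39156238   35.        ]
nest outer y [ 501.23935722 -257.27382573   35.        ] [ 505.29540926 -187.26605485   35.        ] [ 503.26738324 -222.26994029   35.        ]
nest inner x [ 460.88603413 -213.89930346   35.        ] [ 542.69578198 -229.89469886   30.        ] [ 501.79090806 -221.89700116   32.5       ]
nest inner y [ 503.21572277 -252.11365789   30.        ] [ 505.0997843  -190.64255663   35.        ] [ 504.15775354 -221.37810726   32.5       ]
145 [138.   98.5] [ 434.4 -274.3   30. ]
122 [281.5  97.7] [ 440.6 -159.3   30. ]
30 [601.7 170.1] [516.2 112.   30. ]
31 [557.5 185.6] [528.4  76.8  30. ]
99 [278.7 229.7] [ 557.5 -174.1   30. ]
99 [360.8 229.5] [561.6 -97.2  30. ]
108 [166.9 236.9] [ 558.9 -280.8   30. ]
33 [628.2 232.6] [579.2 153.   30. ]
29 [582.8 247. ] [592.4 114.4  30. ]
154 [635.9 329.3] [697.7 195.9  30. ]
tri (479.5, 225) [166.9 236.9] [ 567.4 -288.6   12.8] 0.8
tri (419.1, 287.4) [281.5  97.7] [ 443.2 -161.5    7.9] 0.2
tri (479, 289) [138.   98.5] [ 436.7 -282.    12.2] 1.4
row edges [71, 81, 82, 175, 176, 182, 183, 184, 185, 251, 253, 255, 256, 257, 319, 320, 335, 491, 492, 528, 530, 531, 554, 602, 603, 607, 608, 611, 613, 614, 622, 623, 624, 625]
```

```bash
python3 - <<'E'
from h import *
W=load('w7.png');T=load('top1.png')
for nm,lo in (('top1.png',105),('w7.png',150)):
    f=cv2.imread('pics/'+nm)[:,:,::-1].copy(); box=(415,222,490,295) if nm[0]=='t' else (150,100,268,240)
    c=max(blob(f,lo,box),key=cv2.contourArea); q=cv2.approxPolyDP(cv2.convexHull(c),.04*cv2.arcLength(c,True),True)[:,0]
    # fit straight lines to the four sides
    P=c[:,0].astype(float); L=[]
    for i in range(len(q)):
        a,b=q[i].astype(float),q[(i+1)%len(q)].astype(float); d=(b-a)/np.linalg.norm(b-a); n=np.array([-d[1],d[0]])
        s=(P-a)@d/np.linalg.norm(b-a); k=(s>.15)&(s<.85)&(abs((P-a)@n)<3)
        vx,vy,x0,y0=cv2.fitLine(P[k].astype(np.float32),2,0,.01,.01).ravel(); L.append(np.cross([x0,y0,1],[x0+vx,y0+vy,1]))
    X=[np.cross(L[i-1],L[i]) for i in range(len(L))]; X=np.array([x[:2]/x[2] for x in X])
    X=X[np.argsort(np.arctan2(*(X-X.mean(0)).T))]; print(nm,X.round(1).tolist())
    K,C=load(nm); Y=np.array([onz(K,C,*x,35)[:2] for x in X]); print(Y.round(1).tolist(),'mean',Y.mean(0).round(1)); 
    if nm[0]=='t': XT,YT=X,Y
    else:
        for i in range(4):
            j=np.argmin(np.linalg.norm(YT-Y[i],axis=1)); p,e=tri(ray(*T,*XT[j]),ray(*W,*X[i])); print('tri',p.round(1),round(e,1))
E
```

```text
top1.png [[433.2, 233.9], [432.9, 277.5], [468.0, 278.8], [468.0, 234.2]]
[[550.2, -188.7], [463.0, -184.8], [458.7, -254.1], [547.6, -257.9]] mean [ 504.9 -221.4]
w7.png [[167.0, 125.3], [185.1, 224.4], [259.6, 223.3], [251.3, 124.9]]
[[455.7, -254.1], [544.7, -258.6], [547.5, -190.1], [459.5, -185.5]] mean [ 501.9 -222.1]
tri [ 458.1 -257.9   23.7] 1.7
tri [ 547.8 -260.5   28.4] 1.6
tri [ 550.7 -190.9   27.8] 1.4
tri [ 462.8 -188.8   16.4] 0.5
```

Triangulating the nest edges puts its centre at about (504.3, -223.6) with yaw about -0.049. I'll move to 30 mm above it and then descend in steps, watching the force.

```bash
cat >> plan.py <<'E'
U=R.from_euler('y',.5,degrees=True).as_matrix()@U if np.degrees(np.arctan2((R.from_euler('y',.5,degrees=True).as_matrix()@U)[0,2],-(R.from_euler('y',.5,degrees=True).as_matrix()@U)[2,2]))<-9 else R.from_euler('y',-.5,degrees=True).as_matrix()@U
p[0]=6.85
N=[504.3,-223.6,30]; PHI=-.049
def left(): 
    o=status.get_obs(); r=R.from_rotvec(o['orientation'])
    d=o['ee_pos']+r.apply(p)-N; print('unit est. off nest',R.from_euler('z',-PHI).apply(d).round(1),'tilt',(r*R.from_matrix(U)).as_matrix()[:2,2].round(3))
E
python3 - <<'E'
from plan import *
pl=place(N,PHI); print(np.degrees(np.arctan2(U[0,2],-U[2,2])))
for z in (60,30): rel(*pl(np.array([0,0,z])))
E
```

```text
-9.584991412101843
shift [ 13.1 -91.4 101.2] turn [-0.001 -0.008 -0.009]
shift [ 17.9 -91.3 130.9] turn [-0.001 -0.008 -0.009]
```

```bash
python3 -m inch '[[[5,-45,20,0,0,0,0],[13,-91,50,0,-0.008,-0.009,0],[13,-91,101,0,-0.008,-0.009,0],[18,-91,131,0,-0.008,-0.009,0],[18,-91,131,0,-0.008,-0.009,0],[18,-91,131,0,-0.008,-0.009,0],[18,-91,131,0,-0.008,-0.009,0]]]'
python3 - <<'E'
from plan import *
pl=place(N,PHI); left()
for z in (10,6,2,0): rel(*pl(np.array([0,0,z])))
f,K,C=grab('wrist','w8.png')
g=cv2.cvtColor(f,cv2.COLOR_RGB2GRAY); 
# profile left and right of the carrier at nest's mid-x: predicted columns
for q in [(0,27.5,5),(0,-27.5,5),(37.5,0,5),(-37.5,0,5),(0,32.5,5),(0,-32.5,5)]:
    a=R.from_euler('z',PHI).apply(q)+N; print(q,proj(K,C,a).round(1))
v=int(proj(K,C,np.array(N)+[-30,0,5])[1]); print('row',v); print(g[v,190:450].tolist())
E
```

```text
t: 12.95
ee_pos: [506.1, -224.1, 98.5]
orientation: [0.073, 2.971, -0.016]
ft_force: [-0.3, -0.2, 0.0]
width: 29.5
grasp_force: 30.0
unit est. off nest [ 1.3 -0.7 31.7] tilt [-0.003  0.002]
shift [ 4.9  0.8 21.2] turn [-0.002  0.003  0.001]
shift [ 5.5  0.8 25.1] turn [-0.002  0.003  0.001]
shift [ 6.2  0.8 29.1] turn [-0.002  0.003  0.001]
shift [ 6.6  0.8 31. ] turn [-0.002  0.003  0.001]
(0, 27.5, 5) [370.9 246.8]
(0, -27.5, 5) [272.9 246.5]
(37.5, 0, 5) [321.8 300.8]
(-37.5, 0, 5) [322.  183.2]
(0, 32.5, 5) [379.8 246.8]
(0, -32.5, 5) [264.  246.5]
row 196
[41, 39, 39, 42, 41, 41, 40, 42, 41, 42, 41, 38, 38, 39, 43, 40, 42, 40, 39, 40, 39, 41, 36, 37, 39, 42, 39, 42, 40, 38, 41, 38, 39, 39, 40, 40, 39, 40, 41, 41, 39, 43, 39, 38, 37, 39, 41, 37, 40, 42, 42, 40, 38, 39, 41, 38, 39, 40, 39, 41, 41, 38, 41, 44, 39, 48, 118, 188, 215, 220, 220, 220, 220, 220, 220, 219, 220, 219, 214, 190, 157, 174, 206, 218, 220, 220, 221, 222, 220, 220, 220, 220, 221, 222, 222, 222, 221, 222, 222, 222, 221, 221, 221, 221, 221, 221, 222, 221, 221, 222, 221, 220, 221, 220, 221, 220, 221, 220, 220, 220, 221, 221, 221, 222, 222, 221, 221, 220, 221, 221, 221, 222, 221, 221, 219, 219, 220, 219, 220, 220, 218, 219, 218, 218, 216, 217, 217, 217, 218, 220, 220, 221, 221, 221, 220, 221, 221, 219, 219, 218, 219, 218, 220, 221, 222, 222, 221, 221, 221, 219, 219, 219, 221, 221, 221, 221, 221, 220, 221, 221, 220, 216, 194, 172, 196, 214, 214, 200, 186, 181, 178, 170, 163, 161, 159, 153, 127, 79, 38, 27, 24, 26, 30, 22, 25, 22, 22, 25, 26, 26, 26, 30, 25, 24, 22, 26, 24, 22, 29, 26, 26, 25, 22, 24, 27, 25, 24, 23, 28, 26, 26, 27, 23, 29, 24, 22, 25, 25, 29, 22, 27, 26, 27, 27, 28, 23, 21, 24, 28, 23, 28, 23, 27, 20, 23, 29, 22, 27, 25, 27]
```

The y alignment is within 0.2 px: nest edges are at columns 256.3 and 386.8, so the midpoint is 321.6 against a predicted 321.9. Now the x edge.

```bash
python3 - <<'E'
from plan import *
K,C=load('w8.png'); g=cv2.cvtColor(cv2.imread('pics/w8.png'),cv2.COLOR_BGR2GRAY)
for c in (300,345): print(c,'from row 150',g[150:225,c].tolist())
for c in (262,380): print(c,'from row 150',g[150:330:2,c].tolist())
for q in [(-37.5,0,0),(-37.5,0,5),(-42.5,0,5),(-42.5,0,0),(-37.5,30,5),(-42.5,30,5),(37.5,-30,5),(42.5,-30,5),(42.5,-30,0)]:
    a=R.from_euler('z',PHI).apply(q)+N; print(q,proj(K,C,a).round(1))
E
```

```text
300 from row 150 [40, 39, 38, 38, 42, 79, 126, 139, 140, 142, 141, 139, 139, 135, 134, 175, 211, 221, 221, 213, 179, 134, 145, 196, 216, 220, 220, 220, 220, 220, 220, 217, 214, 219, 221, 221, 222, 221, 221, 221, 221, 222, 221, 221, 221, 221, 221, 221, 221, 220, 214, 184, 166, 164, 165, 163, 159, 132, 78, 31, 22, 23, 20, 20, 32, 36, 41, 40, 41, 46, 67, 97, 112, 114, 114]
345 from row 150 [39, 39, 39, 38, 36, 69, 112, 136, 140, 140, 141, 141, 141, 140, 147, 177, 212, 220, 221, 215, 191, 154, 151, 185, 211, 218, 219, 219, 219, 219, 219, 218, 219, 221, 221, 221, 221, 221, 221, 222, 222, 221, 221, 221, 221, 221, 221, 221, 220, 213, 183, 165, 163, 163, 162, 162, 157, 132, 75, 32, 22, 25, 23, 25, 31, 37, 39, 40, 41, 44, 65, 95, 110, 112, 113]
262 from row 150 [38, 37, 45, 126, 140, 139, 140, 153, 214, 221, 184, 159, 215, 220, 220, 220, 221, 221, 221, 220, 220, 220, 219, 220, 219, 220, 220, 219, 218, 219, 218, 212, 199, 194, 198, 210, 211, 212, 213, 214, 215, 218, 219, 217, 216, 216, 215, 215, 215, 207, 196, 143, 138, 136, 134, 129, 115, 101, 98, 89, 82, 78, 92, 91, 75, 73, 52, 38, 41, 36, 26, 28, 23, 25, 29, 33, 36, 38, 37, 37, 39, 36, 36, 36, 34, 35, 36, 34, 37, 36]
380 from row 150 [41, 36, 41, 110, 137, 138, 136, 139, 206, 218, 200, 149, 211, 220, 221, 220, 220, 220, 219, 220, 219, 217, 214, 178, 161, 159, 160, 160, 161, 160, 160, 160, 160, 160, 158, 158, 158, 158, 159, 159, 158, 158, 159, 157, 158, 158, 157, 157, 157, 156, 154, 153, 150, 149, 148, 145, 135, 127, 119, 115, 111, 99, 90, 79, 67, 64, 57, 49, 44, 37, 30, 26, 24, 24, 24, 28, 23, 29, 31, 36, 33, 35, 37, 36, 39, 38, 38, 37, 38, 37]
(-37.5, 0, 0) [322. 180.]
(-37.5, 0, 5) [322.  183.2]
(-42.5, 0, 5) [322.  173.9]
(-42.5, 0, 0) [322.  170.9]
(-37.5, 30, 5) [380.1 183.3]
(-42.5, 30, 5) [380.8 174. ]
(37.5, -30, 5) [272.3 300.6]
(42.5, -30, 5) [272.8 307.2]
(42.5, -30, 0) [273.7 302.2]
```

The shading now makes sense: the dips are strip faces on a wider pedestal. All the edges agree on a nest centre of about (504.6, -223.7), so I'll lower the unit in.

```bash
python3 -m inch '[[[3,0.8,10,0,0.003,0,0],[4.5,0.8,21,0,0.003,0,0],[5.1,0.8,25,0,0.003,0,0],[5.5,0.8,27,0,0.003,0,0],[5.8,0.8,29,0,0.003,0,0],[5.8,0.8,29,0,0.003,0,0],[5.8,0.8,29,0,0.003,0,0]]]'
python3 - <<'E'
from plan import *
N[0]=504.6; left(); rel(*place(N,PHI)(np.array([0,0,0])))
E
```

```text
t: 13.8
ee_pos: [504.3, -223.3, 67.0]
orientation: [0.075, 2.976, -0.014]
ft_force: [1.2, 2.1, 3.1]
width: 29.9
grasp_force: 30.0
unit est. off nest [-1.2  0.2 -0. ] tilt [0.003 0.001]
shift [-1.1 -0.2  0.2] turn [-0.001 -0.003 -0.   ]
```

```bash
python3 -m inch '[[[-1.1,0,0,0,0,0,0],[-1.1,0,0,0,0,0,0],[-1.1,0,1,0,0,0,0],[-1.1,0,1,0,0,0,0],[-1.1,0,1,0,0,0,0]]]'
python3 - <<'E'
from plan import *
N[0]=504.6; left(); print(status.get_obs()['moment'])
E
```

```text
t: 14.35
ee_pos: [505.2, -223.4, 66.3]
orientation: [0.075, 2.977, -0.014]
ft_force: [-1.0, 1.9, 4.8]
width: 29.6
grasp_force: 30.0
unit est. off nest [-0.1  0.1 -0.7] tilt [0.003 0.001]
[ 0.35587974  0.14274424 -0.09851371]
```

```bash
python3 -m inch '[[[0,0,0,0,0,0,60],[0,0,0,0,0,0,60],[0,0,0,0,0,0,60],[0,0,0,0,0,0,60],[0,0,0,0,0,0,60],[0,0,-20,0,0,0,60],[0,0,-60,0,0,0,60],[0,0,-100,0,0,0,60],[0,0,-150,0,0,0,60],[0,0,-150,0,0,0,60],[0,0,-150,0,0,0,60]]]'
python3 - <<'E'
from plan import *
N[0]=504.6
f,K,C=grab('wrist','w9.png')
hsv=cv2.cvtColor(f,cv2.COLOR_RGB2HSV); m=cv2.inRange(hsv,(50,70,25),(90,255,255))
c=max(cv2.findContours(m,0,1)[0],key=cv2.contourArea); print(cv2.contourArea(c),cv2.minAreaRect(c))
# gold dots on board at h=8
d=cv2.inRange(hsv,(12,110,70),(32,255,255)); n,_,s,ce=cv2.connectedComponentsWithStats(d)
Q=[onz(K,C,*e,39) for q,e in zip(s[1:],ce[1:]) if q[4]>8]; Q=[q for q in Q if np.linalg.norm(q[:2]-N[:2])<50]; print(np.round(Q,1).tolist(),np.mean(Q,0))
h=cv2.convexHull(c)[:,0]; W=np.array([onz(K,C,*x,39)[:2] for x in h]).astype(np.float32); print(cv2.minAreaRect(W))
g=cv2.cvtColor(f,cv2.COLOR_RGB2GRAY)
for q in [(-35,0,8),(-37.5,0,5),(-35,0,0),(0,27.5,5),(0,25,8),(0,-27.5,5),(0,-25,8),(35,0,8),(22,15,38),(22,-15,38),(-22,-15,38),(-22,15,38)]:
    print(q,proj(K,C,R.from_euler('z',PHI).apply(q)+N).round(1))
E
```

```text
t: 15.5
ee_pos: [481.2, -221.6, 215.2]
orientation: [0.074, 2.974, -0.016]
ft_force: [0.4, 0.3, -0.5]
width: 52.5
grasp_force: 0.0
1304.5 ((320.0, 204.5), (69.0, 56.0), 90.0)
[[472.4, -240.4, 39.0], [474.4, -203.8, 39.0], [526.8, -243.5, 39.0], [528.9, -206.5, 39.0]] [ 500.64530685 -223.5472374    39.        ]
((499.95745849609375, -223.35629272460938), (46.055152893066406, 62.77949523925781), 87.19695281982422)
(-35, 0, 8) [319.7 170.9]
(-37.5, 0, 5) [319.7 166.8]
(-35, 0, 0) [319.8 167.9]
(0, 27.5, 5) [351.9 209.3]
(0, 25, 8) [349.2 210.6]
(0, -27.5, 5) [287.7 209.2]
(0, -25, 8) [290.4 210.6]
(35, 0, 8) [319.8 246.7]
(22, 15, 38) [338.2 250.5]
(22, -15, 38) [301.1 250.4]
(-22, -15, 38) [299.7 199.6]
(-22, 15, 38) [339.4 199.7]
```

```bash
python3 - <<'E'
from plan import *
N[0]=504.6
f=cv2.imread('pics/w9.png'); g=cv2.cvtColor(f,cv2.COLOR_BGR2GRAY); K,C=load('w9.png')
for c in (295,345): print(c,'from 140',[ (int(a)) for a in g[140:275,c]])
for r in (185,): print(r,'from 270',g[r,270:372].tolist())
for q in [(-45,0,0),(-42.5,0,0),(-37.5,0,5),(37.5,-22,0),(37.5,-22,5),(42.5,-22,5),(45,-22,0)]: print(q,proj(K,C,R.from_euler('z',PHI).apply(q)+N).round(1))
# dot spacing while held (w6): dots on the far edge, PnP pose
hsv=cv2.cvtColor(cv2.imread('pics/w6.png'),cv2.COLOR_BGR2HSV); d=cv2.inRange(hsv,(12,110,70),(32,255,255)); n,_,s,ce=cv2.connectedComponentsWithStats(d)
K6,C6=load('w6.png'); Rm=cv2.Rodrigues(rv)[0]
for q,e in zip(s[1:],ce[1:]):
    if q[4]>40:
        d=np.linalg.inv(K6)@[*e,1]; n_=Rm[:,2]; P0=tv.ravel()+n_*9; x=d*(P0@n_)/(d@n_); print(e.round(1),(Rm.T@(x-tv.ravel())).round(1))
E
```

```text
295 from 140 [45, 43, 43, 45, 43, 41, 44, 44, 50, 87, 129, 140, 141, 141, 155, 187, 214, 213, 189, 164, 195, 216, 219, 208, 150, 68, 23, 34, 37, 43, 60, 94, 114, 133, 161, 171, 172, 166, 151, 126, 112, 112, 110, 110, 111, 111, 110, 111, 111, 112, 110, 113, 112, 111, 111, 111, 110, 109, 109, 110, 107, 107, 108, 108, 108, 109, 110, 110, 108, 107, 107, 107, 107, 104, 105, 106, 107, 107, 106, 100, 80, 68, 68, 68, 68, 66, 66, 66, 64, 63, 63, 63, 62, 64, 66, 74, 68, 65, 60, 45, 52, 104, 144, 150, 131, 117, 123, 150, 157, 158, 154, 128, 77, 36, 28, 27, 24, 29, 26, 28, 30, 33, 31, 33, 28, 29, 24, 26, 27, 24, 27, 26, 22, 25, 25]
345 from 140 [42, 40, 43, 44, 43, 43, 38, 45, 45, 80, 124, 136, 137, 138, 150, 186, 212, 213, 190, 170, 196, 215, 219, 207, 150, 65, 28, 33, 37, 42, 56, 88, 108, 121, 141, 157, 163, 157, 141, 122, 112, 109, 110, 110, 112, 112, 111, 109, 109, 106, 108, 109, 108, 105, 107, 107, 107, 109, 107, 107, 108, 106, 106, 105, 105, 104, 102, 97, 81, 73, 68, 63, 64, 61, 62, 62, 62, 60, 58, 56, 57, 56, 56, 53, 53, 54, 54, 53, 52, 52, 53, 51, 50, 52, 51, 46, 47, 46, 46, 37, 45, 94, 
[... 341 characters left out ...]
11, 111, 111, 112, 112, 110, 111, 110, 111, 113, 110, 109, 109, 111, 111, 111, 111, 111, 110, 110, 111, 111, 110, 109, 111, 109, 109, 109, 107, 104, 104, 109, 111, 113, 111, 110, 112, 106, 81, 50, 59, 129, 186, 197, 207, 216, 219, 219, 216, 204, 189, 191, 159, 90, 39, 35, 29, 27, 28, 28, 25, 28, 26]
(-45, 0, 0) [319.7 156. ]
(-42.5, 0, 0) [319.7 159. ]
(-37.5, 0, 5) [319.7 166.8]
(37.5, -22, 0) [295.8 244.9]
(37.5, -22, 5) [295.5 247.5]
(42.5, -22, 5) [295.6 252.3]
(45, -22, 0) [296.1 252. ]
[384.6  30.1] [107.3 -22.9   9. ]
[278.7 229.9] [28.5 18.6  9. ]
[360.7 229.8] [ 28.6 -18.    9. ]
[241.2 408.2] [-86.9  46.1   9. ]
[400.  409.8] [-87.9 -46.4   9. ]
[382.2 474. ] [-148.7  -40.3    9. ]
```

The nest edges match my estimate, but the unit sits about 4–5 mm towards the robot, with its near edge on the strip. I'll get its exact pose from the four board dots, then regrip and shift it.

```bash
python3 - <<'E'
from plan import *
N=np.array([504.6,-223.6,30])
K,C=load('w9.png'); hsv=cv2.cvtColor(cv2.imread('pics/w9.png'),cv2.COLOR_BGR2HSV)
d=cv2.inRange(hsv,(12,110,70),(32,255,255)); n,_,s,ce=cv2.connectedComponentsWithStats(d)
e=[c for q,c in zip(s[1:],ce[1:]) if q[4]>8 and np.linalg.norm(onz(K,C,*c,39)[:2]-N[:2])<50]; print(np.round(e,1).tolist())
from scipy.optimize import least_squares
pts=np.array(e); loc=np.array([R.from_euler('z',-PHI).apply(onz(K,C,*c,39)-N) for c in e]); sg=np.sign(loc[:,:2])
for z0 in ('free','fixed'):
  def res(v):
    x,y,z,yaw,t=v; z=0 if z0=='fixed' else z
    Rr=R.from_euler('z',PHI+yaw)*R.from_euler('y',t)
    return np.concatenate([proj(K,C,N+R.from_euler('z',PHI).apply([x,y,z])+Rr.apply([a*28.5,b*18.3,8.5]))-q for (a,b),q in zip(sg,pts)])
  r=least_squares(res,[-4,0,0,0,0]); print(z0,r.x.round(3),r.fun.round(2))
print(status.get_obs()['ee_pos'])
E
```

```text
[[297.2, 175.6], [342.2, 175.9], [298.4, 235.4], [340.6, 235.7]]
free [-4.656 -0.138  0.895 -0.006  0.094] [-0.22 -0.01  0.27 -0.04  0.36  0.1  -0.41 -0.03]
fixed [-4.2510e+00 -1.4400e-01  3.6016e+01 -6.0000e-03  8.9000e-02] [-0.14 -0.01  0.19 -0.05  0.41  0.1  -0.46 -0.04]
[ 479.97482242 -220.88020177  212.2868073 ]
```

```bash
python3 - <<'E'
from h import *
rel([505.2,-223.4,66.8],R.from_rotvec([.075,2.977,-.014])); rel([505.2-12.5,-223.1,66.8+75],None)
E
```

```text
shift [ -1.7  -0.7 147.7] turn [ 0.001 -0.003  0.   ]
shift [-1.4 -1.3 71.6] turn None
```

```bash
python3 -m inch '[[[-1,-0.7,50,0,0,0,60],[-1.7,-0.7,95,0,0,0,60],[-1.7,-0.7,130,0,0,0,60],[-1.7,-0.7,148,0,0,0,60],[-1.7,-0.7,148,0,0,0,60],[-1.7,-0.7,148,0,0,0,60],[-1.7,-0.7,148,0,0,0,0],[-1.7,-0.7,148,0,0,0,0],[-1.7,-0.7,148,0,0,0,0],[-1.7,-0.7,148,0,0,0,0],[-1.7,-0.7,148,0,0,0,0],[-1.7,-0.7,148,0,0,0,0],[-1.7,-0.7,148,0,0,0,0],[-3.4,-0.7,138,0,0,0,0],[-3.4,-0.7,138,0,0,0,0],[-3.4,-0.7,138,0,0,0,0]]]'
python3 - <<'E'
from h import *
o=status.get_obs();print(o['width'],o['ee_pos'])
E
```

```text
t: 17.3
ee_pos: [506.7, -224.2, 78.9]
orientation: [0.074, 2.976, -0.015]
ft_force: [0.6, -0.5, -1.2]
width: 29.3
grasp_force: 30.0
29.3372101832835 [ 506.66927016 -224.17683318   78.92327938]
```

```bash
python3 -m inch '[[[-1.4,0,0,0,-0.09,0,0],[-1.4,0,0,0,-0.09,0,0],[-1.4,0,0,0,-0.09,0,0],[-1.4,0,0,0,-0.09,0,0]]]'
python3 - <<'E'
from plan import *
N=np.array([504.6,-223.6,30])
f,K,C=grab('wrist','w10.png'); g=cv2.cvtColor(f,cv2.COLOR_RGB2GRAY); hsv=cv2.cvtColor(f,cv2.COLOR_RGB2HSV)
d=cv2.inRange(hsv,(12,110,70),(32,255,255)); n,_,s,ce=cv2.connectedComponentsWithStats(d)
for q,c in zip(s[1:],ce[1:]):
    if q[4]>25 and 200<c[0]<440: print(q[4],c.round(1),[R.from_euler('z',-PHI).apply(onz(K,C,*c,30+h+8.5)-N).round(1).tolist() for h in (6,9,12)])
print('pred strip foot',proj(K,C,N+R.from_euler('z',PHI).apply([-42.5,0,0])),'ledge',proj(K,C,N+R.from_euler('z',PHI).apply([-45,0,0])))
print('pred carrier lower near edge h9',proj(K,C,N+R.from_euler('z',PHI).apply([-35,0,9])),'upper',proj(K,C,N+R.from_euler('z',PHI).apply([-35,0,17])))
for c in (300,340): print('from 130',g[130:260,c].tolist())
o=status.get_obs(); print(o['ee_pos'],R.from_rotvec(o['orientation']).as_matrix()[2].round(3))
E
```

```text
t: 17.7
ee_pos: [508.3, -224.3, 78.7]
orientation: [0.072, 2.888, -0.017]
ft_force: [-0.9, -0.1, -0.9]
width: 29.8
grasp_force: 30.0
97 [279.  222.5] [[-25.7, -19.3, 14.5], [-27.4, -18.9, 17.5], [-29.2, -18.5, 20.5]]
103 [361.4 222.8] [[-25.6, 17.9, 14.5], [-27.3, 17.6, 17.5], [-29.1, 17.2, 20.5]]
242 [226.9 321.4] [[35.9, -50.9, 14.5], [32.9, -49.9, 17.5], [29.9, -48.9, 20.5]]
231 [414.8 322.1] [[36.0, 50.0, 14.5], [33.1, 49.0, 17.5], [30.1, 48.0, 20.5]]
730 [242.1 406.5] [[110.9, -50.8, 14.5], [106.4, -49.8, 17.5], [102.0, -48.8, 20.5]]
736 [397.4 406.3] [[110.0, 48.5, 14.5], [105.5, 47.5, 17.5], [101.1, 46.6, 20.5]]
3530 [381.5 474. ] [[193.5, 45.3, 14.5], [187.4, 44.4, 17.5], [181.3, 43.5, 20.5]]
pred strip foot [321.82574497 175.05868387] ledge [321.83392911 169.97333657]
pred carrier lower near edge h9 [321.78186094 198.50938553] upper [321.76250871 206.84983997]
from 130 [41, 39, 41, 38, 44, 37, 38, 38, 38, 39, 39, 38, 40, 39, 38, 38, 39, 40, 38, 39, 40, 40, 38, 52, 90, 130, 142, 143, 143, 143, 144, 142, 143, 142, 142, 139, 123, 132, 175, 212, 221, 222, 219, 202, 163, 127, 124
[... 315 characters left out ...]
9, 89, 89, 86, 88, 87, 86, 87, 89, 90, 89, 87, 88, 88, 89]
from 130 [39, 39, 39, 40, 41, 39, 41, 39, 39, 39, 37, 40, 41, 37, 42, 40, 39, 39, 37, 37, 40, 37, 37, 50, 86, 132, 141, 143, 143, 141, 141, 143, 143, 142, 142, 142, 142, 149, 177, 210, 219, 220, 220, 210, 171, 143, 142, 160, 196, 214, 219, 218, 219, 218, 218, 218, 219, 218, 218, 210, 181, 163, 160, 161, 159, 159, 160, 160, 158, 148, 97, 42, 20, 12, 10, 19, 20, 21, 24, 25, 32, 23, 30, 42, 61, 72, 75, 76, 74, 75, 74, 75, 74, 74, 75, 75, 73, 73, 75, 74, 72, 74, 72, 74, 78, 84, 84, 85, 86, 84, 85, 86, 88, 87, 87, 87, 88, 88, 86, 88, 87, 87, 88, 88, 87, 85, 86, 85, 87, 87]
[ 508.41984388 -224.2956759    78.77767965] [-0.251 -0.006 -0.968]
```

```bash
python3 -m inch '[[[0.5,0.5,2,0,0,0,0],[1,0.5,4,0,0,0,0],[1.5,0.5,6,0,0,0,0],[2,0.5,8,0,0,0,0],[2.3,0.5,9,0,0,0,0],[2.3,0.5,9,0,0,0,0],[2.3,0.5,9,0,0,0,0]]]'
python3 - <<'E'
from h import *
o=status.get_obs();print(o['moment'].round(2))
E
```

```text
t: 18.5
ee_pos: [507.9, -223.7, 69.3]
orientation: [0.072, 2.887, -0.017]
ft_force: [0.2, -0.5, -1.6]
width: 29.7
grasp_force: 30.0
[ 0.08  0.05 -0.02]
```

```bash
python3 -m inch '[[[0.3,0,1,0,0,0,0],[0.5,0,2,0,0,0,0],[0.7,0,2.7,0,0,0,0],[0.7,0,2.7,0,0,0,0],[0.7,0,2.7,0,0,0,0]]]'
python3 - <<'E'
from h import *
o=status.get_obs();print(o['moment'].round(2))
E
```

```text
t: 19.0
ee_pos: [508.4, -223.8, 67.2]
orientation: [0.072, 2.886, -0.017]
ft_force: [-0.6, 1.7, 5.4]
width: 29.8
grasp_force: 30.0
[0.42 0.07 0.04]
```

```bash
python3 -m inch '[[[0,0,0,0,0,0,60],[0,0,0,0,0,0,60],[0,0,0,0,0,0,60],[0,0,0,0,0,0,60],[0,0,0,0,0,0,60],[0,0,-20,0,0,0,60],[0,0,-60,0,0,0,60],[0,0,-100,0,0,0,60],[0,0,-150,0,0,0,60],[0,0,-150,0,0,0,60],[0,0,-150,0,0,0,60],[0,0,-150,0,0,0,60]]]'
cat > chk.py <<'E'
from h import *
from scipy.optimize import least_squares
N=np.array([504.6,-223.6,30]); PHI=-.049
import sys
f,K,C=grab('wrist',sys.argv[1]); g=cv2.cvtColor(f,cv2.COLOR_RGB2GRAY); hsv=cv2.cvtColor(f,cv2.COLOR_RGB2HSV)
d=cv2.inRange(hsv,(12,110,70),(32,255,255)); n,_,s,ce=cv2.connectedComponentsWithStats(d)
e=[c for q,c in zip(s[1:],ce[1:]) if q[4]>8 and np.linalg.norm(onz(K,C,*c,39)[:2]-N[:2])<50]; print(np.round(e,1).tolist())
pts=np.array(e); loc=np.array([R.from_euler('z',-PHI).apply(onz(K,C,*c,39)-N) for c in e]); sg=np.sign(loc[:,:2]); print(loc.round(1).tolist())
def res(v):
    x,y,z,yaw,t=v; Rr=R.from_euler('z',PHI+yaw)*R.from_euler('y',t)
    return np.concatenate([proj(K,C,N+R.from_euler('z',PHI).apply([x,y,z])+Rr.apply([a*28.5,b*18.3,8.5]))-q for (a,b),q in zip(sg,pts)])
r=least_squares(res,[0,0,0,0,0]); print('x y z yaw tilt',r.x.round(3),r.fun.round(2))
P=lambda q:proj(K,C,N+R.from_euler('z',PHI).apply(q)).round(1)
print('foot',P([-42.5,0,0]),'ledge',P([-45,0,0]),'carrier top near',P([-35,0,8]),'strip in',P([-37.5,0,5]),'far: carrier',P([35,0,8]),'foot',P([37.5,0,0]),'out',P([42.5,0,5]))
for c in (300,340): r0=int(P([-45,0,0])[1])-5; print('from',r0,g[r0:r0+25,c].tolist()); r1=int(P([35,0,8])[1])-8; print('from',r1,g[r1:r1+22,c].tolist())
E
python3 chk.py w11.png
```

```text
t: 20.2
ee_pos: [469.9, -220.7, 210.7]
orientation: [0.072, 2.888, -0.016]
ft_force: [0.4, 0.7, -0.0]
width: 52.4
grasp_force: 0.0
[[296.9, 173.9], [341.9, 174.2], [298.3, 233.1], [340.4, 233.4]]
[[-29.3, -18.2, 9.0], [-29.0, 17.9, 9.0], [26.5, -18.8, 9.0], [26.8, 18.2, 9.0]]
x y z yaw tilt [-0.585 -0.213 -1.049 -0.004  0.027] [-0.23  0.02  0.29 -0.08  0.38  0.08 -0.44 -0.01]
foot [319.6 154.1] ledge [319.6 151.1] carrier top near [319.5 166.7] strip in [319.6 162.3] far: carrier [319.7 240.6] foot [319.7 238.1] out [319.7 245.7]
from 146 [144, 144, 140, 145, 187, 215, 215, 190, 154, 174, 209, 218, 220, 219, 215, 199, 141, 64, 25, 28, 37, 42, 59, 85, 109]
from 232 [120, 121, 121, 116, 96, 73, 70, 93, 115, 132, 140, 141, 130, 85, 36, 26, 27, 23, 25, 27, 25, 25]
from 146 [143, 143, 144, 155, 189, 212, 214, 191, 162, 175, 209, 217, 219, 218, 218, 209, 164, 91, 35, 25, 37, 41, 51, 75, 96]
from 232 [120, 127, 127, 123, 99, 65, 57, 96, 132, 150, 155, 154, 144, 98, 45, 28, 26, 29, 24, 26, 24, 26]
```

The unit is in the nest: offset about -1 mm in x and -0.2 mm in y, near level, let go of, lid still up. For the lid, I'll close the gripper, set the tool vertical, rise, pass over, and come down behind the tab.

```bash
cat > lid.py <<'E'
from h import *
H=np.array([599.5,-228.3,72.5]); PHI=-.049
e=np.array([np.cos(PHI),np.sin(PHI),0]); Y=np.array([-np.sin(PHI),np.cos(PHI),0]); Zv=np.array([0,0,1.])
RV=R.from_matrix(np.c_[-e,Y,-Zv])
def tcp(th,r=206,gap=0): 
    return H+e*(-r*np.cos(th)+(10+gap)*np.sin(th)+10)+Zv*(r*np.sin(th)+(10+gap)*np.cos(th)+19)
E
python3 - <<'E'
from lid import *
print(tcp(1.62)); rel([470,-222,345],RV); rel([665,-231,345],RV); rel(tcp(1.62)+35*e,RV)
# tab angle from triangulation check
T=load('top1.png');S=load('scene1.png')
print(status.get_obs()['qpos'].round(2))
E
```

```text
[ 629.58361321 -229.77527795  296.75884894]
shift [ -33.9   -2.  -130.5] turn [-0.004  0.251 -0.001]
shift [-222.9   -1.1  -81.9] turn [-0.004  0.251 -0.001]
shift [-210.5   -1.4  -35.3] turn [-0.004  0.251 -0.001]
[-0.52  0.23  2.03  0.18  0.66 -2.17]
```

```bash
python3 -m inch '[[[-34,-2,-130,0,0.251,0,0],[-34,-2,-130,0,0.251,0,0],[-34,-2,-130,0,0.251,0,0],[-34,-2,-130,0,0.251,0,0],[-34,-2,-130,0,0.251,0,0],[-223,-1,-82,-0.004,0.251,0,0],[-223,-1,-82,-0.004,0.251,0,0],[-223,-1,-82,-0.004,0.251,0,0],[-223,-1,-82,-0.004,0.251,0,0],[-223,-1,-82,-0.004,0.251,0,0],[-223,-1,-82,-0.004,0.251,0,0],[-223,-1,-82,-0.004,0.251,0,0],[-223,-1,-82,-0.004,0.251,0,0]]]'
python3 - <<'E'
from lid import *
rel(tcp(1.62)+35*e,RV);rel(tcp(1.62)+8*e,RV); print(status.get_obs()['qpos'].round(2))
f,K,C=grab('scene','s2.png'); T=grab('top','t2.png')
g=cv2.cvtColor(f,cv2.COLOR_RGB2GRAY); print(g[150:215:2,150].tolist()) # tab column in scene view
E
```

```text
t: 21.55
ee_pos: [664.0, -231.2, 346.7]
orientation: [0.079, 3.139, -0.002]
ft_force: [0.5, 0.8, -0.6]
width: 0.2
grasp_force: 0.0
shift [-0.5 -0.2 50. ] turn [-0.001  0.002 -0.002]
shift [26.5 -0.2 49.9] turn [-0.001  0.002 -0.002]
[-0.35  0.45  1.34 -0.    1.35 -1.87]
[208, 206, 207, 205, 206, 207, 207, 207, 209, 207, 207, 204, 89, 59, 53, 53, 52, 50, 52, 52, 52, 51, 58, 124, 127, 127, 128, 127, 126, 145, 158, 158, 159]
```

```bash
python3 -m inch '[[[0,0,25,0,0,0,0],[0,0,50,0,0,0,0],[0,0,50,0,0,0,0],[0,0,50,0,0,0,0],[10,0,50,0,0,0,0],[20,0,50,0,0,0,0],[28,0,50,0,0,0,0],[28,0,50,0,0,0,0],[28,0,50,0,0,0,0]]]'
python3 - <<'E'
from lid import *
for t in np.arange(1.6,1.0,-.06): rel(tcp(t))
E
```

```text
t: 22.55
ee_pos: [637.4, -229.9, 297.7]
orientation: [0.079, 3.137, -0.003]
ft_force: [-0.2, -0.4, 0.4]
width: 0.5
grasp_force: 0.0
shift [11.9 -0.2  0.6] turn None
shift [24.3 -0.3 -0.1] turn None
shift [36.7 -0.3  0. ] turn None
shift [49.  -0.3  0.9] turn None
shift [61.3 -0.3  2.5] turn None
shift [73.4 -0.3  4.8] turn None
shift [85.4 -0.3  7.8] turn None
shift [97.2 -0.3 11.6] turn None
shift [108.7  -0.3  16. ] turn None
shift [120.   -0.3  21.2] turn None
shift [130.9  -0.3  27. ] turn None
```

Now push with short rows at about 0.5 rad/s, following the arc.

```bash
python3 -m inch '[[[6,0,0.5,0,0,0,0],[12,0,0.5,0,0,0,0],[18,0,0.2,0,0,0,0],[24,0,0,0,0,0,0],[30,0,0,0,0,0,0],[37,0,0,0,0,0,0],[43,0,0.5,0,0,0,0],[49,0,1,0,0,0,0]]]'
python3 - <<'E'
from lid import *
for t in np.arange(1.4,.6,-.06): rel(tcp(t))
E
```

```text
t: 23.35
ee_pos: [588.0, -227.3, 296.0]
orientation: [0.078, 3.138, -0.002]
ft_force: [1.4, 0.1, 0.5]
width: 0.4
grasp_force: 1.0
shift [ 3.6 -0.4 -0.2] turn None
shift [15.9 -0.4  1.6] turn None
shift [28.  -0.4  4.2] turn None
shift [39.9 -0.4  7.5] turn None
shift [51.6 -0.4 11.5] turn None
shift [63.1 -0.5 16.2] turn None
shift [74.2 -0.5 21.5] turn None
shift [85.  -0.5 27.6] turn None
shift [95.4 -0.5 34.2] turn None
shift [105.4  -0.5  41.5] turn None
shift [115.   -0.5  49.4] turn None
shift [124.   -0.5  57.8] turn None
shift [132.6  -0.5  66.8] turn None
shift [140.5  -0.4  76.2] turn None
```

```bash
cat >> lid.py <<'E'
def tabpred(K,C,th,r=222,h=5): return proj(K,C,H+e*(-r*np.cos(th)+h*np.sin(th))+Zv*(r*np.sin(th)+h*np.cos(th)))
E
python3 - <<'E'
from lid import *
f,K,C=grab('scene','s3.png'); g=cv2.cvtColor(f,cv2.COLOR_RGB2GRAY)
for t in (1.62,1.5,1.42,1.3): print(t,tabpred(K,C,t).round(1), tabpred(K,C,t,190).round(1))
for c in (125,165,172): print(c,'from 120',g[120:230:2,c].tolist())
E
```

```text
1.62 [144.6 174.7] [149.5 193.1]
1.5 [149.2 165.2] [153.2 184.7]
1.42 [152.3 160.3] [155.8 180.2]
1.3 [157.1 154.9] [159.7 175.1]
125 from 120 [44, 45, 45, 46, 46, 51, 168, 207, 207, 206, 206, 205, 206, 205, 208, 206, 207, 208, 207, 183, 69, 52, 53, 52, 50, 52, 53, 53, 53, 64, 94, 137, 139, 138, 140, 140, 139, 143, 164, 167, 167, 166, 166, 167, 166, 167, 167, 166, 166, 166, 167, 166, 167, 166, 167]
165 from 120 [116, 79, 79, 189, 206, 207, 208, 207, 206, 207, 206, 207, 207, 205, 207, 207, 206, 206, 208, 179, 54, 52, 50, 51, 51, 51, 51, 51, 52, 50, 79, 136, 138, 137, 139, 139, 138, 142, 164, 167, 166, 166, 166, 166, 166, 165, 167, 167, 166, 160, 146, 135, 133, 134, 134]
172 from 120 [106, 80, 78, 191, 206, 206, 207, 205, 205, 207, 207, 207, 206, 207, 208, 208, 207, 206, 208, 178, 57, 50, 52, 52, 51, 53, 52, 52, 52, 52, 81, 137, 137, 137, 140, 138, 138, 138, 164, 166, 167, 166, 166, 165, 166, 166, 165, 166, 166, 162, 147, 135, 134, 134, 134]
```

The tab edge is now at scene row 159, so the lid is at about 1.40 rad and follows the finger with very little force. Continuing.

```bash
python3 -m inch '[[[3.6,0,0,0,0,0,0],[16,0,1.6,0,0,0,0],[28,0,4.2,0,0,0,0],[40,0,7.5,0,0,0,0],[51.6,0,11.5,0,0,0,0],[63,0,16.2,0,0,0,0],[74,0,21.5,0,0,0,0],[85,0,27.6,0,0,0,0],[95.4,0,34.2,0,0,0,0],[105.4,0,41.5,0,0,0,0],[115,0,49.4,0,0,0,0],[124,0,57.8,0,0,0,0],[132.6,0,66.8,0,0,0,0],[140.5,0,76.2,0,0,0,0]]]'
python3 - <<'E'
from lid import *
for t in np.arange(.6,.06,-.05): print(round(t,2),end=' ');rel(tcp(t))
f,K,C=grab('scene','s4.png'); g=cv2.cvtColor(f,cv2.COLOR_RGB2GRAY)
for t in (.75,.68,.62): print(t,tabpred(K,C,t).round(1), tabpred(K,C,t,190).round(1))
c=int(tabpred(K,C,.65)[0])-28; print(c,g[120:260:2,c].tolist())
E
```

```text
t: 24.8
ee_pos: [447.7, -220.4, 218.5]
orientation: [0.078, 3.138, -0.002]
ft_force: [0.1, -0.3, 1.0]
width: 0.3
grasp_force: 0.5
0.6 shift [ 2.4 -0.4  2.5] turn None
0.55 shift [ 8.4 -0.4 10.8] turn None
0.5 shift [14.  -0.4 19.5] turn None
0.45 shift [19.2 -0.4 28.4] turn None
0.4 shift [23.9 -0.4 37.6] turn None
0.35 shift [28.2 -0.4 46.9] turn None
0.3 shift [32.  -0.4 56.5] turn None
0.25 shift [35.3 -0.3 66.3] turn None
0.2 shift [38.1 -0.3 76.2] turn None
0.15 shift [40.4 -0.3 86.3] turn None
0.1 shift [42.2 -0.3 96.4] turn None
0.75 [177.8 157. ] [177.2 174.5]
0.68 [180.1 159.9] [179.2 176.8]
0.62 [182.  162.8] [180.8 179. ]
153 [90, 79, 48, 48, 47, 47, 48, 48, 74, 195, 199, 198, 199, 198, 197, 199, 199, 200, 200, 200, 199, 200, 200, 200, 200, 201, 199, 198, 197, 194, 159, 155, 158, 160, 160, 161, 197, 206, 206, 206, 205, 206, 206, 206, 206, 206, 205, 206, 206, 204, 192, 182, 181, 181, 181, 181, 181, 181, 180, 181, 181, 180, 179, 174, 174, 174, 175, 175, 175, 175]
```

```bash
python3 - <<'E'
from lid import *
K,C=load('s4.png'); g=cv2.cvtColor(cv2.imread('pics/s4.png'),cv2.COLOR_BGR2GRAY)
for c in (160,166,200,206): print(c,'from 140',g[140:230:2,c].tolist())
for t in (1.,.8,.65): print(t,[ (H+e*(-r*np.cos(t))+Zv*(r*np.sin(t))).round(0).tolist() for r in (222,)],[proj(K,C,H+e*(-r*np.cos(t)+10*np.sin(t))+Zv*(r*np.sin(t)+10*np.cos(t))+Y*s).round(0).tolist() for r in (222,190) for s in (-46,46)])
E
```

```text
160 from 140 [200, 198, 199, 200, 199, 200, 199, 200, 200, 201, 200, 121, 62, 63, 64, 64, 64, 65, 65, 154, 159, 156, 158, 176, 192, 163, 197, 206, 206, 206, 206, 207, 206, 205, 206, 206, 206, 206, 207, 202, 192, 183, 181, 181, 180]
166 from 140 [59, 60, 61, 63, 76, 121, 166, 195, 201, 200, 199, 121, 63, 64, 64, 64, 64, 64, 69, 163, 159, 155, 158, 179, 192, 164, 197, 206, 206, 206, 206, 205, 206, 206, 206, 206, 206, 206, 206, 202, 192, 183, 182, 182, 182]
200 from 140 [199, 199, 200, 201, 198, 200, 199, 199, 201, 198, 196, 97, 59, 59, 59, 59, 60, 60, 65, 131, 158, 157, 159, 158, 155, 161, 201, 207, 207, 207, 208, 208, 208, 207, 207, 207, 208, 208, 208, 203, 191, 183, 182, 183, 183]
206 from 140 [199, 199, 199, 200, 201, 198, 199, 198, 199, 199, 196, 135, 78, 89, 91, 99, 109, 112, 118, 146, 157, 157, 159, 158, 155, 161, 202, 208, 208, 208, 208, 208, 209, 209, 208, 208, 208, 207, 207, 203, 191, 183, 183, 183, 183]
1.0 [[480.0, -222.0, 259.0]] [[140.0, 151.0], [196.0, 151.0], [141.0, 171.0], [196.0, 170.0]]
0.8 [[445.0, -221.0, 232.0]] [[149.0, 155.0], [202.0, 154.0], [148.0, 173.0], [201.0, 172.0]]
0.65 [[423.0, -220.0, 207.0]] [[155.0, 160.0], [206.0, 160.0], [154.0, 177.0], [205.0, 177.0]]
```

The tab spans rows 162–178, so the lid is at about 0.62 rad and following. Continuing, slower near the end.

```bash
python3 -m inch '[[[2.4,0,2.5,0,0,0,0],[8.4,0,10.8,0,0,0,0],[14,0,19.5,0,0,0,0],[19.2,0,28.4,0,0,0,0],[23.9,0,37.6,0,0,0,0],[28.2,0,46.9,0,0,0,0],[32,0,56.5,0,0,0,0],[34,0,61.5,0,0,0,0],[35.3,0,66.3,0,0,0,0],[37,0,71,0,0,0,0],[38.1,0,76.2,0,0,0,0],[39.3,0,81,0,0,0,0],[39.3,0,81,0,0,0,0]]]'
python3 - <<'E'
from lid import *
for t in (.15,.1,.05,.02,0,-.02): print(round(t,2),end=' ');rel(tcp(t))
f,K,C=grab('scene','s5.png'); g=cv2.cvtColor(f,cv2.COLOR_RGB2GRAY)
for t in (.2,.15,0): print(t,tabpred(K,C,t,222,10).round(1), tabpred(K,C,t,190,10).round(1))
for c in (166,175,205): print(c,g[170:240,c].tolist())
E
```

```text
t: 26.15
ee_pos: [409.0, -218.5, 137.6]
orientation: [0.078, 3.139, -0.002]
ft_force: [-0.2, -0.1, 0.1]
width: 0.7
grasp_force: 0.0
0.15 shift [ 1.5 -0.5  5.4] turn None
0.1 shift [ 3.3 -0.5 15.6] turn None
0.05 shift [ 4.6 -0.5 25.8] turn None
0.02 shift [ 5.1 -0.5 32. ] turn None
0 shift [ 5.3 -0.5 36.1] turn None
-0.02 shift [ 5.5 -0.4 40.2] turn None
0.2 [192.5 188.9] [190.1 200.3]
0.15 [193.6 192.9] [191.  203.7]
0 [196.5 205.7] [193.6 214.6]
166 [197, 201, 201, 201, 200, 199, 200, 200, 200, 199, 199, 199, 200, 198, 197, 197, 196, 195, 194, 194, 195, 196, 195, 195, 197, 198, 198, 197, 199, 197, 193, 185, 170, 179, 198, 182, 153, 148, 151, 176, 183, 173, 191, 197, 204, 209, 209, 209, 205, 199, 195, 191, 187, 186, 186, 186, 187, 186, 186, 186, 187, 186, 186, 186, 187, 186, 186, 186, 186, 186]
175 [166, 189, 193, 195, 198, 199, 199, 197, 197, 197, 197, 197, 197, 197, 196, 197, 197, 196, 195, 194, 182, 141, 78, 64, 65, 65, 64, 65, 65, 66, 66, 78, 116, 147, 175, 181, 152, 147, 147, 146, 146, 168, 191, 197, 204, 208, 209, 209, 205, 195, 189, 187, 186, 186, 186, 186, 186, 186, 186, 187, 186, 186, 186, 186, 186, 186, 186, 187, 186, 186]
205 [194, 197, 198, 196, 195, 196, 196, 196, 194, 194, 193, 194, 194, 195, 196, 196, 195, 195, 194, 192, 173, 118, 72, 64, 64, 63, 65, 64, 61, 58, 60, 84, 121, 143, 144, 146, 147, 146, 146, 148, 154, 173, 191, 199, 207, 210, 210, 209, 203, 193, 188, 188, 187, 186, 186, 186, 186, 186, 186, 186, 186, 186, 186, 186, 186, 186, 186, 186, 186, 186]
```

```bash
python3 -m inch '[[[1.5,0,5,0,0,0,0],[2.5,0,10,0,0,0,0],[3.3,0,15,0,0,0,0],[3.8,0,19,0,0,0,0],[4.2,0,23,0,0,0,0],[4.6,0,26,0,0,0,0],[4.8,0,29,0,0,0,0],[5,0,31,0,0,0,0],[5,0,31,0,0,0,0]]]'
python3 - <<'E'
from lid import *
for t in (.02,0): rel(tcp(t))
E
```

```text
t: 27.1
ee_pos: [404.3, -218.4, 106.9]
orientation: [0.079, 3.138, -0.002]
ft_force: [0.2, 0.3, -0.0]
width: 0.6
grasp_force: 0.0
shift [ 0.4 -0.4  1.3] turn None
shift [ 0.6 -0.4  5.4] turn None
```

```bash
python3 -m inch '[[[0.3,0,1,0,0,0,0],[0.4,0,2,0,0,0,0],[0.5,0,3,0,0,0,0],[0.5,0,4,0,0,0,0],[0.5,0,4,0,0,0,0],[0.5,0,4,0,0,0,0]]]'
python3 -m inch '[[[0,0,1,0,0,0,0],[0,0,1,0,0,0,0],[0,0,1,0,0,0,0]]]'
python3 - <<'E'
from lid import *
f,K,C=grab('scene','s6.png'); g=cv2.cvtColor(f,cv2.COLOR_RGB2GRAY)
for t in (.06,.03,0): print(t,tabpred(K,C,t,222,10).round(1), tabpred(K,C,t,190,10).round(1))
for c in (178,208): print(c,g[190:230,c].tolist())
E
```

```text
t: 27.7
ee_pos: [404.0, -218.4, 103.2]
orientation: [0.078, 3.138, -0.002]
ft_force: [0.1, 0.4, -0.8]
width: 0.3
grasp_force: 0.0
t: 28.0
ee_pos: [404.0, -218.4, 102.2]
orientation: [0.078, 3.138, -0.002]
ft_force: [-0.2, 0.5, -0.2]
width: 0.2
grasp_force: 0.0
0.06 [195.4 200.5] [192.6 210.2]
0.03 [195.9 203.1] [193.1 212.4]
0 [196.5 205.7] [193.6 214.6]
178 [196, 195, 195, 195, 196, 198, 196, 194, 195, 196, 198, 198, 198, 198, 194, 169, 99, 64, 61, 61, 62, 60, 60, 71, 128, 176, 177, 147, 142, 143, 142, 147, 171, 192, 194, 189, 186, 186, 186, 186]
208 [196, 198, 197, 197, 197, 198, 197, 197, 198, 199, 199, 199, 198, 198, 196, 167, 87, 61, 60, 61, 59, 57, 55, 65, 106, 137, 140, 141, 141, 141, 146, 156, 177, 192, 193, 189, 186, 186, 186, 185]
```

The tab edge is at row 205.6, which is where a shut lid would show. I'll press lightly in small steps until there is a clear contact force.

```bash
python3 -m inch '[[[0,0,0.7,0,0,0,0],[0,0,0.7,0,0,0,0],[0,0,1.4,0,0,0,0],[0,0,1.4,0,0,0,0]]]'; python3 -m inch '[[[0,0,0.7,0,0,0,0],[0,0,0.7,0,0,0,0],[0,0,1.4,0,0,0,0],[0,0,1.4,0,0,0,0]]]'
```

```text
t: 28.45
ee_pos: [404.1, -218.5, 101.7]
orientation: [0.078, 3.138, -0.002]
ft_force: [-3.7, 1.0, 14.1]
width: 0.4
grasp_force: 7.0
t: 28.85
ee_pos: [404.1, -218.5, 101.4]
orientation: [0.078, 3.137, -0.003]
ft_force: [-7.9, 4.8, 32.8]
width: 0.3
grasp_force: 16.1
```

It has hit a hard stop at z = 101.4, against 101.5 predicted for fully shut, with 33 N. I'll let go and rise clear.

```bash
python3 -m inch '[[[0,0,-3,0,0,0,0],[0,0,-10,0,0,0,0],[0,0,-50,0,0,0,0],[0,0,-100,0,0,0,0],[0,0,-150,0,0,0,0],[0,0,-150,0,0,0,0],[0,0,-150,0,0,0,0],[0,0,-150,0,0,0,0]]]'
python3 - <<'E'
from lid import *
f,K,C=grab('scene','s7.png'); g=cv2.cvtColor(f,cv2.COLOR_RGB2GRAY)
for c in (178,208): print(c,g[200:220,c].tolist())
E
```

```text
t: 29.65
ee_pos: [402.8, -217.7, 248.2]
orientation: [0.078, 3.14, -0.001]
ft_force: [-0.0, -0.3, -0.1]
width: 0.2
grasp_force: 0.0
178 [195, 195, 195, 194, 192, 172, 118, 74, 65, 67, 67, 67, 66, 76, 131, 178, 195, 197, 198, 199]
208 [196, 196, 194, 195, 193, 168, 100, 67, 66, 65, 65, 65, 65, 83, 154, 193, 196, 198, 198, 196]
```

```bash
python3 -c "
from workcell import ctrl; print(ctrl.close_job())"
```

```text
the job is handed in; nothing more can be done
None
```

I handed the job in at about 30 s: the unit is in the nest about 1 mm off centre, the lid was lowered gently to its stop and let go, and nothing else was touched on purpose; no verdict came back.

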